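Fetch a rolling vial from under the riser and start the vial roller

ROBOT

A 7-joint arm with a two-finger parallel gripper is mounted at the origin on a cart in front of the work surface, level with it; the furniture and walls round the work are solid. World frame = base frame: x ahead of the robot, y to its left, z up, the work surface at z = 0. Lengths are in m, angles in rad, forces in N, time in s.
With the tool pointing down it reaches from about 0.4 to 0.85 m from the base axis. Payload 10.4 kg.
Tool frame: the origin (TCP) lies on the centre line of the jaws, within the pads' length; the fingertips stand 8 mm ahead of it and the grasp point (between the pads) lies 11 mm behind it (r.finger_overhang is the distance from the TCP to the fingertips, in m); z points along the fingers, y is the line along which they close (so a half turn about z gives the same grasp; the last joint's range is limited). The gripper opens to 87 mm and grips with 3 to 60 N. Pads are 19 mm wide; open, the fingers measure 117 mm over their backs; the gripper's body (75 mm by 190 mm) begins 51 mm behind the grasp point.
Start: joints at [-1.129, 0.332, -0.065, 1.46, 0.022, 1.35, -0.088], TCP at [0.28, 0.559, 0.231] pointing down, gripper open.
Joint ranges: [-2.6, 2.6], [-0.5, 2.12], [-1.47, 1.34], [0.16, 2.42], [-1.27, 4.41], [0.06, 2.06], [-2.6, 2.6]. Speed limits (rad/s): [2.22, 2.22, 2.79, 2.79, 3.14, 3.14, 3.14].

INTERFACE

Orientations are given as a unit quaternion [x, y, z, w].
In Python, from bench import r, vision gives the robot as it stands.
- The arm moves only by the tool drive_tool, never from a script. Its argument "series" is a list of rows, each a list of 2 entries, a list of its own where there are three numbers: the shift along the world's x, y, z in cm, then the turn about the world's z in degrees. A call has exactly 10 rows; each row shifts and turns the commanded pose from where the row before left it; what a row does not reach is not made up. A row lasts 1/8 s, in which the tool goes at most 62.5 mm and 10.7 degrees, less where a joint would pass 70% of its speed; a pose out of reach is approached as far as the arm can. A call with a gripper value outside its range is refused whole. "hand" is the closure, from 0 (fully open) to 1 (shut), set as the call begins (left out, the last holds). The fingers move at their own pace and stop on an object; "newtons" is the grip in N (left out, the last holds). Time passes only in rows, so rows that do not move let the fingers close, or fill a call up. It gives the time, the measured TCP pose, the force, the opening and the grip force at its end, in the units of the state.
- r.read_state(): the state, without advancing time (a new reading comes with each control period).
- vision.camera(name): name is "scene" or "top" or "wrist"; returns a dict with "color" (400x640x3 uint8, red, green, blue), "intrinsics" (3x3 intrinsics, pixels), "k1" (the pictures are not rectified: a ray, as slopes to the right and down, at radius r is drawn at 1 + k1 r^2 times it, then the intrinsics apply), "R" (3x3) and "t" (3): a world point X has camera coordinates R X + t; the wrist camera has in their place "mount" (4x4, takes a point from camera to tool coordinates, whose origin is the TCP and whose axes are the flange's). Camera axes: x right, y down, z forward; pixel columns grow to the right and rows downward; lengths in m; the calibration is good to about 2 mm. A picture is of the moment at which its call begins: read the wrist's pose just before it. There is no depth.
- r.close_job(): hands the job in; it is judged then, once.
The state is a dict: "time": time; "joint_positions": joint angles; "joint_vel": joint speeds; "joint_torque": joint torques, N m; "ee_pos": TCP position; "eef_rot": TCP orientation; "ft_force": force on the tool from outside, world axes, zero at the start; "torque": the same for the moment, N m; "width": finger opening in m; "grip_force": force on a finger pad.
Only numpy, scipy, OpenCV 4.12 (cv2) and the standard library are available. Lean on these libraries where they do the work, as an engineer would, in place of code of your own. Each camera call takes 0.05 s, during which the arm holds its last target. There are 200 camera calls.

TASK

Two capped vials lie on their sides under the front of the riser shelf: fetch the longer one without dropping it or letting it roll off, and leave the shorter one lying where it is. Lay the long vial on its side in the valley between the two rubber rollers of the vial roller, wholly between the two metal bearing plates, and let go of it. Then flip the roller's toggle switch fully over, from leaning towards its front end to leaning towards the rollers.

Things in the scene. Friction and masses are not known exactly. Their poses are not given: they have to be found in the camera images.
- vial_long: glass vial, ribbed white cap, a smooth cylinder 30 mm in diameter (cap too), 84 mm long, about 60 g, on its side on the bench under the front of the riser; rolls freely if pushed sideways. Origin on its axis at mid length, 15 mm above the bench. x axis from cap (-42 mm, towards the riser's open front) to bottom (+42); starts within 0.15 rad of the riser's x. Roll about x means nothing.
- vial_short: the same kind of vial, 30 mm in diameter but only 56 mm long, lying beside the long one (either side), at least 105 mm from it centre to centre. Origin on its axis at mid length, x axis from cap to bottom. Must stay where it is.
- riser: fixed white shelf, 150 mm deep (x), 300 wide (y); board 12 mm thick, underside 150 mm above the bench, on side panels at the rear half (x over +10, y +-140); small stock on top. Origin on the bench under the board's middle; x points to its back. The vials' middles lie 40 to 60 mm behind the front edge: no tool can come straight down on them; reach in from the front, tilted about 40 degrees.
- riser_edge (a point): middle of the lower front edge of the riser's board, 150 mm above the bench; axes as the riser's.
- roller_unit: fixed vial roller: white housing, x -110 to +115 mm, 100 mm wide, top 36 mm high. Origin on the bench; x runs along the rollers, slanting away from the robot; switch at the -x end. Two free-turning black rubber rollers, 16 mm thick, axes 48 mm high at y = +14 and -14, x -30 to +100 mm; keep fingertips above their tops (56 mm). Bearing plates, 57 mm high, have inner faces at x = -31 and +101.
- trough (a point): where the middle of the long vial's axis belongs: over the valley between the rollers, 66 mm above the bench, at (35, 0) mm in the roller unit's frame; x axis along the rollers. A 30 mm vial lying in the valley has its axis at this height, with 24 mm of play either way along x before its end meets a plate.
- switch (a joint): toggle lever at the front end of the roller unit: hinge along the unit's y axis at (-80, 0) mm, 38 mm above the bench; 0 = leaning 0.5 rad to the front end (-x), 1.0 rad = end of travel, leaning 0.5 rad to the rollers (+x). Starts at 0 to 0.1, stays where it is left; about 2 N at the tip moves it.
- switch_tip (a point): centre of the black ball, 16 mm in diameter, on the switch lever's tip, 40 mm from the hinge; 73 mm above the bench at either end of travel.

How it is judged:
By the outcome, as a careful person would: the job done as asked, in the order asked, and still so for the second after the job is handed in, with the robot touching nothing.
It also fails if it takes over 51 s, if anything falls off the work surface, if the arm or the gripper's body presses on something with over 40 N, if the wrist force passes 120 N, or if a joint passes its speed limit or range.

## Working session

There is one attempt and no reset: what is moved stays moved. The work goes in short steps, Python scripts to look and compute and a tool call to move; the robot and the scene stay as the last step left them, time stands still between calls to the robot, and variables do not carry over. Pictures are saved under pics/ and viewed, at most 10 in all, crops included, and the job is handed in when it is done.

Besides the shell and the picture viewer there is one more tool, called after ">>>" in YAML: its name, and indented under it one key for each argument. drive_tool: Moves the arm, as the interface text tells. Its arguments: {"type":"object","properties":{"series":{"type":"array"},"hand":{"type":"number"},"newtons":{"type":"number"}},"required":["series"]}

```bash
ls -la; mkdir -p pics; python3 - <<'E'
from bench import r, vision
import cv2,json
s=r.read_state()
for k,v in s.items(): print(k,v)
print([a for a in dir(r) if a[0]!='_'],[a for a in dir(vision) if a[0]!='_'],r.finger_overhang)
for n in ("scene","top"):
    c=vision.camera(n); cv2.imwrite(f"pics/{n}0.png",c["color"][:,:,::-1]); print({k:c[k] for k in c if k!="color"})
E
```

```text
total 12
drwxr-xr-x  3 agent agent 4096 Dec  2 16:26 .
drwxr-xr-x 23 root  root  4096 Dec  2 16:26 ..
drwxr-xr-x  2 agent agent 4096 Dec  2 16:26 pics
time 0.0
joint_positions [-1.12859998  0.33286437 -0.06471984  1.46096025  0.02157839  1.34990007
 -0.08849813]
joint_vel [ 7.09297612e-04  5.61087269e-05  1.33137997e-03 -4.93549815e-04
  5.29893997e-04  9.18146189e-04 -2.88363471e-05]
joint_torque [-3.38757263e-04 -6.23243380e+01  2.44554406e-02 -3.89920843e+01
 -6.14532921e-02  3.96340562e-02  1.55558328e-04]
ee_pos [0.27996558 0.55835591 0.22974962]
eef_rot [ 2.30293694e-01  9.73120906e-01 -7.03783683e-04 -1.45888893e-04]
ft_force [ 0.10498446 -0.54938115 -0.31418814]
torque [0.03701678 0.02624212 0.02795802]
grip_force 0.0
width 0.0870257350718447
['PlanningError', 'close_job', 'finger_overhang', 'read_state'] ['camera'] 0.008
{'intrinsics': array([[401.58477868,   0.        , 323.46356537],
       [  0.        , 401.58477868, 199.12041647],
       [  0.        ,   0.        ,   1.        ]]), 'k1': -0.07408404224083631, 'R': array([[ 0.80073625, -0.59866123,  0.02064443],
       [-0.33577798, -0.47712491, -0.81216068],
       [ 0.49605908,  0.64339455, -0.58306847]]), 't': array([-0.3274649 ,  0.36176113,  0.55459391])}
{'intrinsics': array([[461.71635383,   0.        , 319.32442237],
       [  0.        , 461.71635383, 205.15236146],
       [  0.        ,   0.        ,   1.        ]]), 'k1': -0.132320513786318, 'R': array([[ 0.41184441, -0.91118796,  0.01098549],
       [-0.79350345, -0.36452776, -0.48731077],
       [ 0.44803623,  0.19197919, -0.87315951]]), 't': array([-0.07455148,  0.56091037,  0.68692322])}
```

View pics/scene0.png

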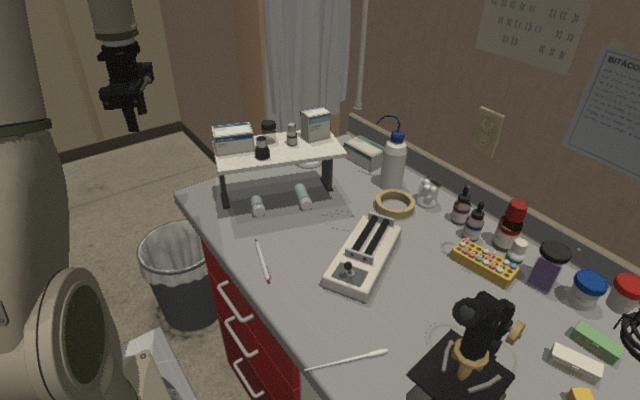

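View pics/top0.png

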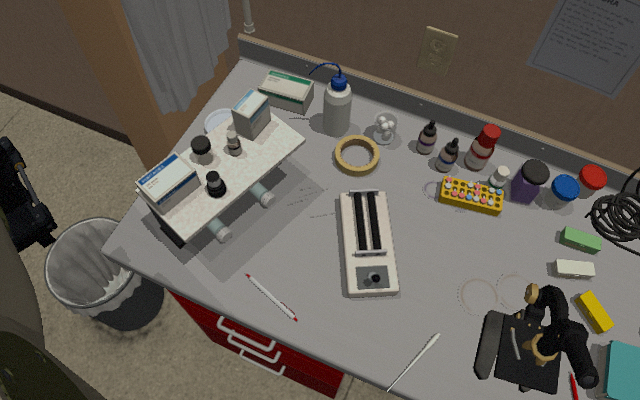

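```bash
python3 - <<'E'
import cv2
a=cv2.imread("pics/scene0.png")[130:300,200:410]; cv2.imwrite("pics/sc1.png",cv2.resize(a,None,fx=3.5,fy=3.5,interpolation=cv2.INTER_CUBIC))
a=cv2.imread("pics/top0.png")[110:305,130:405]; cv2.imwrite("pics/tc1.png",cv2.resize(a,None,fx=2.9,fy=2.9,interpolation=cv2.INTER_CUBIC))
E
```

```text
(no output)
```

View pics/sc1.png

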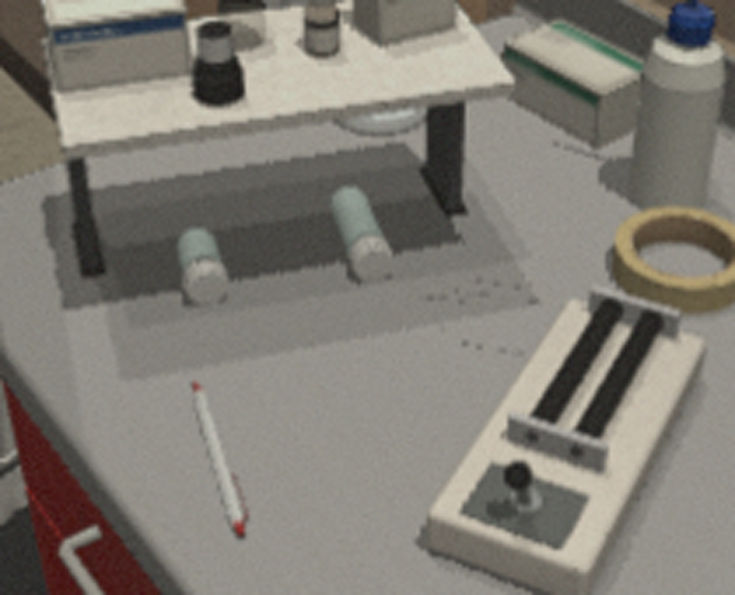

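View pics/tc1.png

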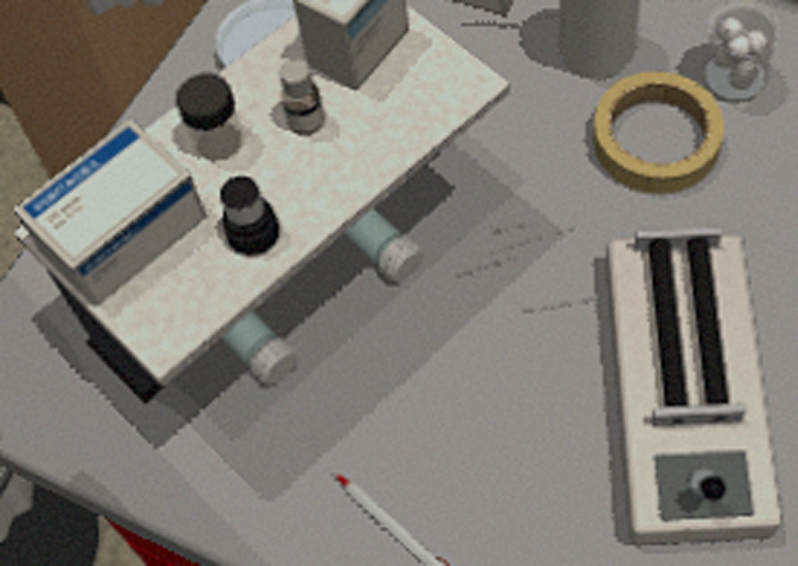

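```bash
cat > h.py <<'E'
import numpy as np, cv2, pickle, os
from scipy.optimize import least_squares
from scipy.spatial.transform import Rotation as Ro
C={'scene':dict(K=(401.58477868,323.46356537,199.12041647),k=-0.07408404224083631,R=np.array([[0.80073625,-0.59866123,0.02064443],[-0.33577798,-0.47712491,-0.81216068],[0.49605908,0.64339455,-0.58306847]]),t=np.array([-0.3274649,0.36176113,0.55459391])),
'top':dict(K=(461.71635383,319.32442237,205.15236146),k=-0.132320513786318,R=np.array([[0.41184441,-0.91118796,0.01098549],[-0.79350345,-0.36452776,-0.48731077],[0.44803623,0.19197919,-0.87315951]]),t=np.array([-0.07455148,0.56091037,0.68692322]))}
def proj(n,X):
    c=C[n]; p=c['R']@X+c['t']; s=p[:2]/p[2]; s=s*(1+c['k']*(s@s)); return s*c['K'][0]+np.array(c['K'][1:])
def ray(n,uv):
    c=C[n]; d=(np.array(uv)-c['K'][1:])/c['K'][0]; s=d.copy()
    for _ in range(20): s=d/(1+c['k']*(s@s))
    return -c['R'].T@c['t'], c['R'].T@np.r_[s,1]
def onz(n,uv,z):
    o,d=ray(n,uv); return o+d*(z-o[2])/d[2]
def tri(a,b):
    f=lambda X: np.r_[proj('scene',X)-a, proj('top',X)-b]
    q=least_squares(f,onz('scene',a,.05)); return q.x, np.abs(q.fun).max()
S=lambda u,v:(200+u/3.5,130+v/3.5)
T=lambda u,v:(130+u/2.9,110+v/2.9)
E
python3 - <<'E'
from h import *
np.set_printoptions(precision=4,suppress=True)
P=dict(edgeL=(S(68,152),T(162,385)),edgeR=(S(512,95),T(508,93)),lcap=(S(373,258),T(405,258)),scap=(S(207,280),T(276,362)),ball=(S(518,475),T(712,488)))
for k,(a,b) in P.items(): print(k,*tri(np.array(a),np.array(b)))
for k,z in dict(lcap=.015,scap=.015,edgeL=.15,edgeR=.15,ball=.073).items(): print(k,onz('scene',P[k][0],z),onz('top',P[k][1],z))
print('long far',onz('scene',S(350,196),.02))
print('short far',onz('scene',S(197,238),.02))
for q in [(660,240),(677,407),(700,238),(716,405)]: print('roller',onz('top',T(*q),.056))
for q in [(608,300),(540,418),(653,312),(585,430)]: print('rollerS',onz('scene',S(*q),.056))
from bench import r,vision
c=vision.camera('wrist'); print(c['mount'],c['intrinsics'],c['k1']); cv2.imwrite('pics/w0.png',c['color'][:,:,::-1])
E
```

```text
edgeL [0.3738 0.3385 0.1596] 1.0405724946759847
edgeR [0.6557 0.2462 0.1517] 0.29569503834062516
lcap [0.5757 0.2951 0.0198] 0.05243539064849756
scap [0.462  0.3383 0.0222] 0.39379386179894027
ball [0.4817 0.0232 0.0757] 0.4577102273100877
lcap [0.5792 0.3004 0.015 ] [0.5781 0.2967 0.015 ]
scap [0.4673 0.3469 0.015 ] [0.4637 0.3412 0.015 ]
edgeL [0.3818 0.3534 0.15  ] [0.375  0.3432 0.15  ]
edgeR [0.6587 0.2485 0.15  ] [0.6563 0.2469 0.15  ]
ball [0.4846 0.0251 0.073 ] [0.4819 0.0236 0.073 ]
long far [0.6069 0.3712 0.02  ]
short far [0.4836 0.3899 0.02  ]
roller [0.6474 0.1248 0.056 ]
roller [0.5322 0.0659 0.056 ]
roller [0.6609 0.0994 0.056 ]
roller [0.5444 0.0427 0.056 ]
rollerS [0.6473 0.1272 0.056 ]
rollerS [0.537  0.0664 0.056 ]
rollerS [0.6628 0.1006 0.056 ]
rollerS [0.5518 0.0431 0.056 ]
[[-0.001  -0.9686 -0.2488  0.0671]
 [ 1.     -0.001  -0.0003 -0.001 ]
 [ 0.     -0.2488  0.9686 -0.1544]
 [ 0.      0.      0.      1.    ]] [[291.1359   0.     320.8265]
 [  0.     291.1359 196.6083]
 [  0.       0.       1.    ]] -0.038286895156326974
```

>>> drive_tool:
  series:
    - [[0,0,5],9.8]
    - [[0,-4,4],9.8]
    - [[0,-6,0],9.8]
    - [[0,-6,0],9.8]
    - [[0,-6,0],9.8]
    - [[1,-6,0],9.8]
    - [[5,-3.5,0],9.8]
    - [[5,-3.5,0],9.8]
    - [[5,-2,0],9.8]
    - [[4,0,0],9.8]
  hand: 0

```text
time: 1.4
ee_pos: [0.4726, 0.1938, 0.3209]
eef_rot: [-0.571, 0.821, 0.0, 0.0]
ft_force: [-0.0, 0.9, 0.5]
width: 0.0874
grip_force: 0.0
```

```bash
python3 - <<'E'
from bench import r
import numpy as np
from scipy.spatial.transform import Rotation as Ro
s=r.read_state(); q=s['joint_positions']; print(q, s['ee_pos'])
D=[(np.array([-1.12859998,0.33286437,-0.06471984,1.46096025,0.02157839,1.34990007,-0.08849813]),np.array([0.27996558,0.55835591,0.22974962])),(q,s['ee_pos'])]
# r and z rows, unknown a,b,(h-c)
A=[];y=[]
for j,p in D:
    A+= [[np.sin(j[1]),np.sin(j[1]+j[3]),0],[np.cos(j[1]),np.cos(j[1]+j[3]),1]]; y+=[np.hypot(*p[:2]),p[2]]
sol=np.linalg.lstsq(np.array(A),np.array(y),rcond=None); a,b,hc=sol[0]; print(sol)
for f in (1.08,.9,.7):  # forearm angle, j6=pi-f
  for j2 in (0,.4,.8): print(f,j2, a*np.sin(j2)+b*np.sin(f), hc+a*np.cos(j2)+b*np.cos(f))
E
```

```text
[-0.77777977  0.03350462  0.30959282  1.62473865 -0.01050767  1.48475598
  2.31843818] [0.47261929 0.1938452  0.32089009]
(array([ 0.4240918 ,  0.49850442, -0.06011465]), array([9.61032425e-07]), np.int32(3), array([1.99022332, 1.42029147, 0.14759164]))
1.08 0 0.4396598644768772 0.5989364307585046
1.08 0.4 0.6048089920289841 0.5654590452481907
1.08 0.8 0.7438847036405828 0.47031223178838194
0.9 0 0.3904919263023628 0.6738524745588186
0.9 0.4 0.5556410538544696 0.6403750890485047
0.9 0.8 0.6947167654660684 0.5452282755886959
0.7 0 0.32114536415853634 0.7452543687409914
0.7 0.4 0.4862944917106432 0.7117769832306775
0.7 0.8 0.6253702033222419 0.6166301697708687
```

>>> drive_tool:
  series:
    - [[0,0,6],-9.4]
    - [[0,0,6],-9.4]
    - [[0,0,6],-9.4]
    - [[0,0,6],-9.4]
    - [[0,0,6],-9.4]
    - [[0,0,6],0]
    - [[0,0,6],0]
    - [[0,0,6],0]
    - [[0,0,6],0]
    - [[0,0,4],0]

```text
time: 2.65
ee_pos: [0.4528, 0.1886, 0.7027]
eef_rot: [-0.193, 0.973, 0.027, 0.122]
ft_force: [0.1, 0.0, 0.6]
width: 0.0867
grip_force: 0.0
```

```bash
python3 - <<'E'
from bench import r
s=r.read_state(); print(s['joint_positions'], s['ee_pos'],s['eef_rot'])
E
```

```text
[-1.23671126  0.09238704  0.89311371  0.77340718 -0.09722174  2.05795733
  1.55187953] [0.45279336 0.18856612 0.70270031] [-0.19333763  0.97318844  0.02659008  0.12172833]
```

>>> drive_tool:
  series:
    - [[2,0.8,4],0]
    - [[2,0.8,4],0]
    - [[2,0.8,4],0]
    - [[2,0.8,4],0]
    - [[2,0.8,4],0]
    - [[2,0.8,4],0]
    - [[2,0.8,4],0]
    - [[0,0,-4],0]
    - [[0,0,-4],0]
    - [[0,0,-4],0]

```text
time: 3.9
ee_pos: [0.5455, 0.2286, 0.6776]
eef_rot: [-0.187, 0.953, 0.049, 0.234]
ft_force: [0.8, -1.4, 1.0]
width: 0.0872
grip_force: 0.0
```

```bash
python3 - <<'E'
from bench import r
from scipy.spatial.transform import Rotation as Ro
s=r.read_state(); print(s['joint_positions'], s['ee_pos'],s['eef_rot']); print(Ro.from_quat(s['eef_rot']).as_matrix())
E
```

```text
[-1.08285498  0.03553692  0.62559309  0.94553911  0.0090571   1.68555889
  1.49911325] [0.54550718 0.22860251 0.67758774] [-0.1870778   0.95283977  0.04853562  0.2339713 ]
[[-0.82051866 -0.37922221  0.42771445]
 [-0.33379844  0.92529238  0.18003501]
 [-0.4640342   0.00495167 -0.88580345]]
```

>>> drive_tool:
  series:
    - [[0.5,0.2,5],0]
    - [[0.5,0.2,5],0]
    - [[1,0.4,4],0]
    - [[2,0.8,4],0]
    - [[2,0.8,4],0]
    - [[2,0.8,4],0]
    - [[2,0.8,4],0]
    - [[2,0.8,4],0]
    - [[2,0.8,4],0]
    - [[0,0,0],0]

```text
time: 5.15
ee_pos: [0.5529, 0.2226, 0.8173]
eef_rot: [-0.169, 0.942, 0.074, 0.279]
ft_force: [-0.5, -0.1, -0.7]
width: 0.0866
grip_force: 0.0
```

```bash
python3 - <<'E'
from bench import r
from scipy.spatial.transform import Rotation as Ro
s=r.read_state(); print(s['joint_positions'], s['ee_pos'],s['eef_rot']); print(Ro.from_quat(s['eef_rot']).as_matrix())
E
```

```text
[-0.6179339   0.43990679  1.33897097  0.1614982  -1.13515506  2.05793527
  1.57129641] [0.55294801 0.22260292 0.8172568 ] [-0.16879378  0.94233243  0.07355222  0.27947865]
[[-0.78680069 -0.35923226  0.50189327]
 [-0.27700717  0.93219746  0.2329698 ]
 [-0.5515539   0.04427276 -0.83296352]]
```

>>> drive_tool:
  series:
    - [[-2,-0.8,-5],0]
    - [[-3,-1.2,-5],0]
    - [[-3,-1.2,-4],0]
    - [[-3,-1.2,0],0]
    - [[0,0,5],0]
    - [[0,0,5],0]
    - [[0,0,5],0]
    - [[0,0,5],0]
    - [[0,0,5],0]
    - [[0,0,4],0]

```text
time: 6.4
ee_pos: [0.42, 0.1867, 0.931]
eef_rot: [-0.105, 0.916, 0.134, 0.364]
ft_force: [0.1, -0.4, 0.2]
width: 0.0871
grip_force: 0.0
```

```bash
cat > st.py <<'E'
from bench import r
import numpy as np
from scipy.spatial.transform import Rotation as Ro
np.set_printoptions(precision=4,suppress=True)
s=r.read_state(); M=Ro.from_quat(s['eef_rot']).as_matrix(); z=M[:,2]
print(s['time'],s['joint_positions'], s['ee_pos'],'\n',M,'tilt',np.degrees(np.arccos(-z[2])),'az',np.degrees(np.arctan2(z[1],z[0])))
E
python3 st.py
```

```text
6.4 [-0.8733  0.207   1.3349  0.1623 -0.9107  2.0577  1.388 ] [0.42   0.1867 0.931 ] 
 [[-0.713  -0.2888  0.6389]
 [-0.094   0.9424  0.3211]
 [-0.6948  0.1689 -0.6991]] tilt 45.64571129840937 az 26.687543068682274
```

>>> drive_tool:
  series:
    - [[1,0.2,-5],5.1]
    - [[1,0.2,-5],5.1]
    - [[1,0.2,-6],5.1]
    - [[1,0.2,-6],5.1]
    - [[1,0.2,-6],5.1]
    - [[1,0.2,-6],5.1]
    - [[1,0.2,-6],5.1]
    - [[1,0.2,-6],5.1]
    - [[1,0.2,-6],5.1]
    - [[1,0.2,-6],5.1]
  hand: 0.4

```text
time: 7.65
ee_pos: [0.5027, 0.148, 0.4849]
eef_rot: [-0.351, 0.851, 0.304, 0.245]
ft_force: [1.6, -0.4, 0.4]
width: 0.0522
grip_force: 0.0
```

```bash
python3 st.py
```

```text
7.65 [-1.2624 -0.4677  0.9793  1.6802 -0.2953  1.2956  2.1238] [0.5027 0.148  0.4849] 
 [[-0.6333 -0.7468  0.2031]
 [-0.4497  0.5687  0.6887]
 [-0.6298  0.3448 -0.696 ]] tilt 45.893427926603295 az 73.5654564439678
```

```bash
cat > fk.py <<'E'
import numpy as np, itertools
from scipy.spatial.transform import Rotation as Ro
from scipy.optimize import least_squares
LO=np.array([-2.6,-.5,-1.47,.16,-1.27,.06,-2.6]); HI=np.array([2.6,2.12,1.34,2.42,4.41,2.06,2.6])
Q=np.array([[-1.12859998,0.33286437,-0.06471984,1.46096025,0.02157839,1.34990007,-0.08849813],[-0.77777977,0.03350462,0.30959282,1.62473865,-0.01050767,1.48475598,2.31843818],[-1.23671126,0.09238704,0.89311371,0.77340718,-0.09722174,2.05795733,1.55187953],[-1.08285498,0.03553692,0.62559309,0.94553911,0.0090571,1.68555889,1.49911325],[-0.6179339,0.43990679,1.33897097,0.1614982,-1.13515506,2.05793527,1.57129641],[-.8733,.207,1.3349,.1623,-.9107,2.0577,1.388],[-1.2624,-.4677,.9793,1.6802,-.2953,1.2956,2.1238]])
P=np.array([[0.27996558,0.55835591,0.22974962],[0.47261929,0.1938452,0.32089009],[0.45279336,0.18856612,0.70270031],[0.54550718,0.22860251,0.67758774],[0.55294801,0.22260292,0.8172568],[.42,.1867,.931],[.5027,.148,.4849]])
O=np.array([[.230293694,.973120906,-.000703783,-.000145889],[-.571,.821,0,0],[-0.19333763,0.97318844,0.02659008,0.12172833],[-0.1870778,0.95283977,0.04853562,0.2339713],[-0.16879378,0.94233243,0.07355222,0.27947865],[-.105,.916,.134,.364],[-.351,.851,.304,.245]])
def fk(q,S,L):
    s1,s3,s5,s7=S; h,a,b,c,o1,o7=L
    A=Ro.from_euler('z',s1*q[0]+o1)*Ro.from_euler('y',q[1]); p=np.array([0,0,h])+A.apply([0,0,a])
    A=A*Ro.from_euler('z',s3*q[2])*Ro.from_euler('y',q[3]); p=p+A.apply([0,0,b])
    A=A*Ro.from_euler('z',s5*q[4])*Ro.from_euler('y',q[5])*Ro.from_euler('z',s7*q[6]+o7); return p+A.apply([0,0,c]),A
def fit():
    best=None
    for S in itertools.product([-1,1],repeat=4):
        for o7 in (0,1.57,3.14,-1.57):
            def f(L): 
                e=[]
                for q,p,o in zip(Q,P,O):
                    x,A=fk(q,S,L); e+=list(x-p)+list((A*Ro.from_quat(o).inv()).as_rotvec()*.3)
                return e
            k=least_squares(f,[.34,.42,.5,.4,0,o7])
            if best is None or k.cost<best[0]: best=(k.cost,S,k.x,np.abs(k.fun).max())
    return best
E
python3 -c "
from fk import *
print(fit())"
```

```text
(np.float64(0.0006440013070749084), (-1, -1, -1, -1), array([ 0.27150935,  0.4202572 ,  0.50345935,  0.3331447 , -0.06491205,
        1.51433278]), np.float64(0.01198321911189143))
```

```bash
cat > emu.py <<'E'
from fk import *
S=(-1,-1,-1,-1)
def fk2(q,L):
    R=Ro.from_euler
    A=R('z',-q[0]+L[0])*R('y',q[1]); p=np.array(L[2:5])+A.apply(L[5:8])
    A=A*R('z',-q[2])*R('y',q[3]); p=p+A.apply(L[8:11])
    A=A*R('z',-q[4])*R('y',q[5])*R('z',-q[6]+L[1]); return p+A.apply([0,0,L[11]]),A
def fitL():
    def f(L):
        e=[]
        for q,p,o in zip(Q,P,O):
            x,A=fk2(q,L); e+=list(x-p)+list((A*Ro.from_quat(o).inv()).as_rotvec()*.3)
        return np.r_[e,.003*(L-L0)]
    L0=np.array([0,1.57,0,0,.27,0,0,.42,0,0,.5,.333]); k=least_squares(f,L0); return k.x,np.abs(k.fun[:42]).max()
L,res=fitL()
def ik(q,p,A,w,lam=.02):
    f=lambda x:(lambda y:np.r_[y[0]-p,w*(y[1]*A.inv()).as_rotvec(),lam*(x-q)])(fk2(x,L))
    return least_squares(f,np.clip(q,LO+1e-4,HI-1e-4),bounds=(LO,HI)).x
V=.7*np.array([2.22,2.22,2.79,2.79,3.14,3.14,3.14])/8
def run(q,rows,w,lam=.02):
    p,A=fk2(q,L)
    for d,t in rows:
        x=ik(q,p+np.array(d)/100,Ro.from_euler('z',t,degrees=True)*A,w,lam)
        q=q+np.clip(x-q,-V,V) ; p,A=fk2(q,L)
    return q
def info(q):
    p,A=fk2(q,L); M=A.as_matrix(); z=M[:,2]; y=M[:,1]
    return f"p {p.round(3)} tilt {np.degrees(np.arccos(-z[2])):.1f} yz {y[2]:.3f} axis {np.degrees(np.arctan2(y[1],y[0]))-90:.1f} q {q.round(2)}"
U=[2,.8,4]
CALLS={1:[([0,0,6],-9.4)]*5+[([0,0,6],0)]*4+[([0,0,4],0)],2:[(U,0)]*7+[([0,0,-4],0)]*3,
3:[([.5,.2,5],0)]*2+[([1,.4,4],0)]+[(U,0)]*6+[([0,0,0],0)],
4:[([-2,-.8,-5],0),([-3,-1.2,-5],0),([-3,-1.2,-4],0),([-3,-1.2,0],0)]+[([0,0,5],0)]*5+[([0,0,4],0)],
5:[([1,.2,-5],5.1)]*2+[([1,.2,-6],5.1)]*8}
E
python3 - <<'E'
from emu import *
print(res,L.round(4))
for w,lam in ((.1,.02),(.3,.02),(1,.02),(.3,.1)):
    print(w,lam)
    for k in CALLS: print(k,info(run(Q[k],CALLS[k],w,lam)))
print('true'); 
for q in Q: print(info(q))
E
```

```text
0.00038185161100621605 [ 1.0000e-04  1.5708e+00  1.0000e-04 -1.0000e-04  2.5810e-01  0.0000e+00
 -2.1800e-02  4.4880e-01  1.0000e-04 -2.3800e-02  4.8990e-01  3.4390e-01]
0.1 0.02
1 p [0.469 0.192 0.883] tilt 39.3 yz -0.021 axis 23.7 q [-0.67  0.23  0.44  0.18 -0.19  2.06  1.57]
2 p [0.587 0.242 0.845] tilt 47.5 yz -0.018 axis 22.8 q [-1.1   0.15  0.86  0.6  -0.18  1.61  1.59]
3 p [0.674 0.28  1.034] tilt 77.4 yz -0.023 axis 21.0 q [-0.65  0.37  0.65  0.16 -0.38  1.28  1.55]
4 p [0.472 0.079 0.968] tilt 53.3 yz 0.057 axis 10.7 q [-0.65  0.17  1.14  0.18 -0.71  1.92  1.55]
5 p [0.524 0.208 0.363] tilt 24.8 yz 0.173 axis 65.0 q [-1.36  0.08  1.25  1.61 -0.51  1.45  2.6 ]
0.3 0.02
1 p [0.461 0.188 0.803] tilt 27.4 yz 0.009 axis 22.9 q [-0.91  0.14  0.62  0.49 -0.14  2.06  1.55]
2 p [0.546 0.191 0.833] tilt 49.4 yz 0.023 axis 20.5 q [-0.99 -0.1   0.44  0.85  0.16  1.52  1.45]
3 p [0.626 0.27  0.892] tilt 52.3 yz 0.028 axis 23.2 q [-0.62  0.4   0.77  0.16 -0.59  1.7   1.55]
4 p [ 0.353 -0.302  1.018] tilt 65.0 yz 0.456 axis -24.5 q [-1.33 -0.24  1.28  0.16  0.33  1.86  1.26]
5 p [0.559 0.0
[... 1078 characters left out ...]
.78  1.8   2.55]
true
p [0.28  0.558 0.23 ] tilt 0.1 yz -0.001 axis -26.6 q [-1.13  0.33 -0.06  1.46  0.02  1.35 -0.09]
p [0.473 0.194 0.321] tilt 0.0 yz 0.000 axis 69.6 q [-0.78  0.03  0.31  1.62 -0.01  1.48  2.32]
p [0.453 0.189 0.703] tilt 14.3 yz 0.005 axis 22.5 q [-1.24  0.09  0.89  0.77 -0.1   2.06  1.55]
p [0.546 0.229 0.678] tilt 27.6 yz 0.005 axis 22.3 q [-1.08  0.04  0.63  0.95  0.01  1.69  1.5 ]
p [0.553 0.223 0.817] tilt 33.6 yz 0.044 axis 21.1 q [-0.62  0.44  1.34  0.16 -1.14  2.06  1.57]
p [0.42  0.187 0.931] tilt 45.6 yz 0.169 axis 17.0 q [-0.87  0.21  1.33  0.16 -0.91  2.06  1.39]
p [0.503 0.148 0.485] tilt 45.9 yz 0.345 axis 52.7 q [-1.26 -0.47  0.98  1.68 -0.3   1.3   2.12]
```

```bash
nproc; cat > feas.py <<'E'
from emu import *
def ori(axis,tilt,roll=0):
    a,t=np.radians(axis),np.radians(tilt)
    u=np.array([np.cos(a),np.sin(a),0]); z=u*np.sin(t)-np.array([0,0,np.cos(t)]); y=np.array([-np.sin(a),np.cos(a),0])
    R=Ro.from_matrix(np.c_[np.cross(y,z),y,z]); return Ro.from_rotvec(u*np.radians(roll))*R
if __name__=='__main__':
    for nm,p,ax in (('pre',(.545,.22,.1),68),('grasp',(.58,.31,.021),68),('place',(.57,.07,.075),26.5)):
        for tilt in (35,45):
          for roll in (0,-10,10,20):
            out=[]
            rng=np.random.default_rng(0)
            best=None
            for i in range(8):
                q0=Q[6] if i==0 else rng.uniform(LO,HI)
                q=ik(q0,np.array(p),ori(ax,tilt,roll),.5,1e-4); x,A=fk2(q,L)
                e=np.linalg.norm(x-p),(A*ori(ax,tilt,roll).inv()).magnitude()
                if i==0: first=e[0]<.002 and e[1]<.01; qf=q
                if e[0]<.002 and e[1]<.01: out.append(q.round(2))
            print(nm,tilt,roll,'cont',first,qf.round(2) if first else '',len(out), out[-1] if out else '')
    print(ori(17,45.6,10).as_matrix()[:,1])
E
python3 feas.py
```

```text
4
pre 35 0 cont False  1 [ 0.87  0.51 -1.2   2.01 -0.06  0.57  2.6 ]
pre 35 -10 cont False  1 [ 0.92  0.42 -1.27  2.11 -0.01  0.4   2.6 ]
pre 35 10 cont False  1 [ 0.8   0.58 -1.12  1.9  -0.12  0.74  2.6 ]
pre 35 20 cont False  1 [ 0.72  0.64 -1.01  1.8  -0.2   0.9   2.6 ]
pre 45 0 cont False  1 [ 1.11  0.88 -1.47  2.07  0.4   0.51  2.36]
pre 45 -10 cont False  5 [ 0.46  0.24 -0.63  2.19 -1.17  0.5  -2.58]
pre 45 10 cont False  0 
pre 45 20 cont False  0 
grasp 35 0 cont False  1 [ 0.35  0.59 -0.81  1.93 -0.14  0.38  2.6 ]
grasp 35 -10 cont True [ 0.25  0.5  -0.73  2.03 -0.13  0.19  2.6 ] 2 [ 0.28  0.51 -0.77  2.03  0.    0.19  2.49]
grasp 35 10 cont False  1 [ 0.39  0.68 -0.83  1.82 -0.18  0.56  2.6 ]
grasp 35 20 cont False  1 [ 0.44  0.8  -0.88  1.71 -0.14  0.73  2.52]
grasp 45 0 cont False  1 [ 0.68  0.85 -1.13  1.99  0.27  0.26  2.41]
grasp 45 -10 cont False  6 [ 0.48  0.63 -0.9   2.08 -1.06  0.11 -2.59]
grasp 45 10 cont False  0 
grasp 45 20 cont False  0 
place 35 0 cont False  1 [ 0.28  0.12 -0.36  2.24 -0.7   0.28  2.6 ]
place 35 -10 cont True [-1.05  0.06  0.89  2.34 -0.52  0.15  2.41] 3 [-0.2   0.07  0.    2.31 -0.12  0.13  2.01]
place 35 10 cont False  1 [ 0.78  0.25 -0.78  2.16 -0.67  0.4   2.6 ]
place 35 20 cont False  0 
place 45 0 cont False  0 
place 45 -10 cont False  2 [ 1.08  0.29 -1.24  2.37  2.5   0.14 -0.4 ]
place 45 10 cont False  0 
place 45 20 cont False  0 
[-0.28792992  0.94177634  0.17364818]
```

```bash
cat > f2.py <<'E'
from feas import *
from multiprocessing import Pool
def job(a):
    nm,p,ax,tilt,roll,flip=a; p=np.array(p)
    A=ori(ax,tilt,roll)*Ro.from_euler('z',180*flip,degrees=True); rng=np.random.default_rng(1); best=(-1,None)
    mid=(LO+HI)/2; half=(HI-LO)/2
    for i in range(25):
        f=lambda x:(lambda y:np.r_[10*(y[0]-p),5*(y[1]*A.inv()).as_rotvec(),1e-3*((x-mid)/half)**4])(fk2(x,L))
        k=least_squares(f,rng.uniform(LO,HI),bounds=(LO,HI),max_nfev=60); q=k.x; x,B=fk2(q,L)
        if np.linalg.norm(x-p)<.003 and (B*A.inv()).magnitude()<.01:
            m=min((q-LO).min(),(HI-q).min())
            if m>best[0]: best=(m,q)
    return a,best
if __name__=='__main__':
    J=[(nm,p,ax,t,ro,fl) for nm,p,ax in (('pre',(.545,.22,.1),68),('grasp',(.58,.31,.021),68),('place',(.57,.07,.075),26.5)) for t in (33,40,45) for ro in (0,-10) for fl in (0,1)]
    with Pool(4) as P_:
        for a,b in P_.map(job,J): print(a[0],a[3:],round(b[0],3),None if b[1] is None else b[1].round(2))
E
time OMP_NUM_THREADS=1 python3 f2.py
```

```text
pre (33, 0, 0) 0.179 [ 0.9   0.57 -1.29  1.99  0.15  0.61  2.41]
pre (33, 0, 1) 0.424 [ 0.73  0.4  -1.04  2.   -0.21  0.6  -0.44]
pre (33, -10, 0) 0.158 [ 0.93  0.45 -1.31  2.1   0.17  0.43  2.43]
pre (33, -10, 1) 0.319 [ 0.8   0.33 -1.15  2.1  -0.15  0.42 -0.46]
pre (40, 0, 0) 0.105 [ 1.02  0.68 -1.36  2.04  0.15  0.53  2.5 ]
pre (40, 0, 1) 0.374 [ 0.84  0.45 -1.09  2.05 -0.39  0.53 -0.21]
pre (40, -10, 0) 0.074 [ 1.05  0.58 -1.4   2.14  0.2   0.35  2.5 ]
pre (40, -10, 1) 0.275 [ 0.89  0.38 -1.17  2.14 -0.46  0.36 -0.08]
pre (45, 0, 0) 0.065 [ 1.08  0.78 -1.4   2.07  0.18  0.48  2.53]
pre (45, 0, 1) 0.343 [ 0.87  0.47 -1.07  2.08 -0.59  0.51  0.02]
pre (45, -10, 0) 0.045 [ 0.34  0.22 -0.5   2.19 -1.21  0.53 -2.55]
pre (45, -10, 1) 0.251 [ 0.97  0.46 -1.21  2.17 -0.6   0.33  0.14]
grasp (33, 0, 0) 0.396 [ 0.52  0.73 -1.06  1.9   0.42  0.46  2.13]
grasp (33, 0, 1) 0.402 [-0.05  0.46 -0.35  1.93 -0.65  0.46 -0.18]
grasp (33, -10, 0) 0.317 [ 0.54  0.72 -1.14  2.    0.95  0.38  1.68]
grasp (33, -10, 1) 0.292 [ 0.57  0.75 -1.18  2.    1.01  0.41 -1.5 ]
grasp (40, 0, 0) 0.289 [ 0.66  0.86 
[... 666 characters left out ...]
 [ 1.02  0.3  -1.27  2.23  0.93  0.32  1.11]
place (33, -10, 1) 0.183 [ 0.94  0.24 -1.18  2.24  0.8   0.28 -1.93]
place (40, 0, 0) 0.106 [ 1.23  0.43 -1.35  2.26  0.67  0.17  1.44]
place (40, 0, 1) 0.134 [ 0.55  0.14 -0.61  2.29 -1.13  0.21 -0.08]
place (40, -10, 0) 0.106 [ 1.14  0.34 -1.35  2.31  1.5   0.21  0.61]
place (40, -10, 1) 0.072 [ 1.06  0.27 -1.25  2.32  1.45  0.14 -2.53]
place (45, 0, 0) 0.056 [ 1.3   0.52 -1.4   2.31  1.47  0.12  0.73]
place (45, 0, 1) 0.044 [ 1.32  0.55 -1.43  2.31  1.48  0.14 -2.42]
place (45, -10, 0) 0.056 [ 1.2   0.41 -1.38  2.36  2.12  0.22  0.07]
place (45, -10, 1) 0.046 [ 0.84  0.18 -0.98  2.37  3.19  0.12  1.99]
real	0m43.572s
user	2m34.977s
sys	0m0.456s
```

```bash
cat > emu2.py <<'E'
from feas import *
from multiprocessing import Pool
CALLS[0]=[([0,0,5],9.8),([0,-4,4],9.8)]+[([0,-6,0],9.8)]*3+[([1,-6,0],9.8)]+[([5,-3.5,0],9.8)]*2+[([5,-2,0],9.8),([4,0,0],9.8)]
def jac(q,p,A):
    J=np.zeros((6,7)); e=1e-5
    for i in range(7):
        d=q.copy(); d[i]+=e; x,B=fk2(d,L); J[:3,i]=(x-p)/e; J[3:,i]=(B*A.inv()).as_rotvec()/e
    return J
def ikd(q,pt,At,w,lam,n,kp,mid):
    W=np.r_[1,1,1,w,w,w]
    for _ in range(n):
        p,A=fk2(q,L); e=np.r_[pt-p,(At*A.inv()).as_rotvec()]*W
        if np.linalg.norm(e)<3e-4 and kp==0: break
        J=jac(q,p,A)*W[:,None]; G=J.T@np.linalg.inv(J@J.T+lam**2*np.eye(6))
        dq=G@e
        if kp: dq=dq+kp*(np.eye(7)-G@J)@(mid-q)
        q=np.clip(q+dq,LO+.002,HI-.002)
    return q
def run2(q,rows,w=1,lam=.05,n=20,kp=0,mid=Q[0]):
    p,A=fk2(q,L)
    for d,t in rows:
        x=ikd(q,p+np.array(d)/100,Ro.from_euler('z',t,degrees=True)*A,w,lam,n,kp,mid)
        q=q+(x-q)*min(1,(V/np.maximum(abs(x-q),1e-9)).min()); p,A=fk2(q,L)
    return q
def j(a):
    w,lam,n,kp,mi=a; mid=(LO+HI)/2 if mi else Q[0]
    R=[run2(Q[k],CALLS[k],w,lam,n,kp,mid)-Q[k+1] for k in range(6)]
    return a,[np.linalg.norm(x) for x in R],R
if __name__=='__main__':
    np.set_printoptions(precision=2,suppress=True)
    Jb=[(w,l,n,kp,m) for w in (.3,.5,1) for l in (.02,.05,.1,.2) for n in (15,) for kp,m in ((0,0),(.05,0),(.05,1),(.2,0),(.2,1))]
    with Pool(4) as P_: out=P_.map(j,Jb)
    out.sort(key=lambda o:sum(o[1]))
    for o in out[:5]: print(o[0],np.array(o[1]))
    o=min(out,key=lambda o:o[1][0]); print('best first',o[0],np.array(o[1])); print(out[0][2])
E
time OMP_NUM_THREADS=1 python3 emu2.py
```

```text
(0.3, 0.1, 15, 0, 0) [0.02 1.15 0.46 0.88 0.51 0.47]
(1, 0.2, 15, 0, 0) [0.02 1.09 0.45 0.9  0.38 0.71]
(0.5, 0.1, 15, 0, 0) [0.02 1.19 0.63 0.87 0.62 0.33]
(0.5, 0.2, 15, 0, 0) [0.03 1.08 0.5  0.92 0.35 0.78]
(1, 0.1, 15, 0, 0) [0.02 1.22 0.72 0.9  0.67 0.3 ]
best first (1, 0.02, 15, 0, 0) [0.01 1.95 1.77 2.14 1.01 0.13]
[array([-0.01, -0.01,  0.  ,  0.01,  0.  , -0.01, -0.01]), array([ 0.74,  0.34, -0.43, -0.61, -0.3 ,  0.  , -0.05]), array([ 0.12,  0.13,  0.22, -0.09, -0.34, -0.12,  0.03]), array([ 0.24,  0.08, -0.68,  0.  ,  0.42, -0.19, -0.16]), array([ 0.36,  0.06, -0.33, -0.  , -0.08, -0.09, -0.01]), array([-0.37, -0.02,  0.16, -0.08,  0.21,  0.01,  0.03])]
real	0m41.061s
user	2m22.644s
sys	0m0.251s
```

```bash
cat > beam.py <<'E'
import sys,time; from emu2 import *
def rz(t): c,s=np.cos(t),np.sin(t); return np.array([[c,-s,0],[s,c,0],[0,0,1.]])
def ry(t): c,s=np.cos(t),np.sin(t); return np.array([[c,0,s],[0,1,0],[-s,0,c]])
def fkj(q):
    M=rz(-q[0]+L[0]); ax=[-M[:,2]]; o=[np.array(L[2:5])]; p=o[0]
    ax.append(M[:,1].copy()); o.append(p); M=M@ry(q[1]); p=p+M@L[5:8]
    ax.append(-M[:,2]); o.append(p); M=M@rz(-q[2]); ax.append(M[:,1].copy()); o.append(p); M=M@ry(q[3]); p=p+M@L[8:11]
    ax.append(-M[:,2]); o.append(p); M=M@rz(-q[4]); ax.append(M[:,1].copy()); o.append(p); M=M@ry(q[5]); ax.append(-M[:,2]); o.append(p)
    M=M@rz(-q[6]+L[1]); p=p+M[:,2]*L[11]
    ax=np.array(ax); o=np.array(o); return p,M,np.r_[np.cross(ax,p-o).T,ax.T]
def lg(R):
    v=np.array([R[2,1]-R[1,2],R[0,2]-R[2,0],R[1,0]-R[0,1]]); c=(np.trace(R)-1)/2; s=np.linalg.norm(v)/2
    return v/2*(np.arctan2(s,c)/s if s>1e-9 else 1)
def runf(q,rows,w=.5,lam=.1,n=10,box=True):
    W=np.r_[1,1,1,w,w,w]
    for d,t in rows:
        p,M,_=fkj(q); pt=p+np.array(d)/100; Mt=rz(np.radians(t))@M; x=q
        for _ in range(n):
            p,M,J=fkj(x); e=np.r_[pt-p,lg(Mt@M.T)]*W
            if e@e<1e-7: break
            J=J*W[:,None]; x=np.clip(x+J.T@np.linalg.solve(J@J.T+lam**2*np.eye(6),e),LO+.002,HI-.002)
        q=q+(x-q)*min(1,(V/np.maximum(abs(x-q),1e-9)).min())
        p=fkj(q)[0]
        if box and (p[2]<.33 or p[2]>1.15 or p[0]<.1 or abs(p[1])>.5 or p[0]>.85): return None
    return q
def ro(q):
    M=fkj(q)[1]; return M[2,1], np.degrees(np.arccos(-M[2,2]))
G=np.array([.9,.57,-1.29,1.99,.15,.61,2.41])
WT=np.array([1,.6,1,.6,.7,.6,.6])
def cost(q):
    y,t=ro(q); return 4*abs(y)+3*abs(t-37)/57+.5*np.linalg.norm((q-G)*WT)
def ex(a):
    q,h,seed,N=a; rng=np.random.default_rng(seed); out=[]
    for _ in range(N):
        rows=[]
        for _ in range(2):
            d=rng.normal(size=3); d*=rng.uniform(1,6)/np.linalg.norm(d); t=float(rng.choice([0,rng.uniform(-10,10)])); rows+=[([round(v*2)/2 for v in d],round(t))]*5
        k=runf(q,rows)
        if k is not None: out.append((cost(k),k,h+[(rows[0],rows[5])]))
    return sorted(out,key=lambda o:o[0])[:6]
def search(q0,depth,N,B):
    beam=[(cost(q0),q0,[])]
    with Pool(4) as P_:
        for dp in range(depth):
            m=max(1,24//len(beam))
            r=sum(P_.map(ex,[(b[1],b[2],dp*1000+i*50+j,N//m) for i,b in enumerate(beam) for j in range(m)]),[])
            beam=sorted(r+beam,key=lambda o:o[0])[:B]
            b=beam[0]; print(dp,round(b[0],2),b[1].round(2),np.round(ro(b[1]),3),fkj(b[1])[0].round(2),b[2],flush=True)
    return beam
if __name__=='__main__':
    q0=np.array([float(v) for v in sys.argv[1].split(',')]) if len(sys.argv)>1 else Q[6]
    print(cost(q0)); t=time.time(); search(q0,4,int(sys.argv[2]) if len(sys.argv)>2 else 500,12); print(time.time()-t)
E
OMP_NUM_THREADS=1 timeout 300 python3 beam.py -1.2624,-.4677,.9793,1.6802,-.2953,1.2956,2.1238 120
```

```text
3.4709696037371263
0 2.21 [-1.38 -0.48  0.29  1.66  0.19  1.26  1.26] [ 0.156 39.001] [0.34 0.37 0.56] [(([2.0, -1.0, 2.5], 4), ([-4.0, 3.5, -2.5], -8))]
1 1.49 [-1.28 -0.5   0.49  1.69  0.17  1.24  1.67] [3.0000e-03 3.7028e+01] [0.45 0.25 0.52] [(([1.0, -3.0, 0.0], -1), ([3.5, 0.0, 2.5], 0)), (([-2.5, -0.5, -1.5], 3), ([-0.5, 1.0, -2.0], -5))]
2 1.26 [-0.9  -0.43 -0.28  1.71  0.33  1.4   0.79] [-4.0000e-03  3.6323e+01] [0.29 0.34 0.52] [(([1.0, -3.0, 0.0], -1), ([3.5, 0.0, 2.5], 0)), (([-1.0, -2.5, -1.5], 0), ([-0.5, 0.0, -1.5], 0)), (([-4.0, 4.5, 0.0], -8), ([-1.0, 0.5, -0.5], 0))]
3 1.19 [-0.69 -0.38 -0.35  1.85  0.35  1.23  0.7 ] [-9.0000e-03  3.6165e+01] [0.36 0.32 0.44] [(([1.0, -3.0, 0.0], -1), ([3.5, 0.0, 2.5], 0)), (([0.5, 2.0, -2.5], -3), ([-2.0, -3.0, -2.0], 1)), (([-2.5, 3.0, -0.5], -6), ([1.5, 3.5, 1.5], 1)), (([-0.5, -5.0, -1.0], 7), ([-2.0, 1.5, -0.5], -10))]
32.1091103553772
```

>>> drive_tool:
  series:
    - [[1,-3,0],-1]
    - [[1,-3,0],-1]
    - [[1,-3,0],-1]
    - [[1,-3,0],-1]
    - [[1,-3,0],-1]
    - [[3.5,0,2.5],0]
    - [[3.5,0,2.5],0]
    - [[3.5,0,2.5],0]
    - [[3.5,0,2.5],0]
    - [[3.5,0,2.5],0]

```text
time: 8.9
ee_pos: [0.6202, 0.0439, 0.6073]
eef_rot: [-0.292, 0.872, 0.259, 0.296]
ft_force: [0.2, -0.6, 0.3]
width: 0.0518
grip_force: 0.0
```

```bash
python3 st.py; Qn=$(python3 -c "
from bench import r
print(','.join('%.4f'%v for v in r.read_state()['joint_positions']))"); OMP_NUM_THREADS=1 timeout 300 python3 beam.py "$Qn" 160
```

```text
8.9 [-1.6812 -0.5     1.3344  1.2086 -0.0737  1.4521  1.9805] [0.6202 0.0439 0.6073] 
 [[-0.6543 -0.6623  0.365 ]
 [-0.3549  0.6952  0.6251]
 [-0.6678  0.2794 -0.6899]] tilt 46.37706918587837 az 59.717817791555326
3.517083793218719
0 1.98 [-1.64 -0.5   0.65  1.29  0.13  1.53  1.87] [-9.0000e-03  4.2135e+01] [0.41 0.27 0.69] [(([-1.5, 1.0, 2.0], 10), ([-1.0, 0.5, -2.5], -7))]
1 1.26 [-0.17 -0.5   0.15  1.96  0.39  1.17  0.97] [8.0000e-03 3.3795e+01] [ 0.45 -0.16  0.41] [(([0.5, -3.5, -1.5], 0), ([-1.5, 0.0, 0.5], -7)), (([-1.5, -4.5, -2.0], -9), ([-1.0, 1.0, -0.5], 0))]
2 1.1 [-0.04  0.32 -0.    1.11  0.02  1.12  1.52] [8.0000e-03 3.3878e+01] [ 0.82 -0.01  0.46] [(([0.5, -3.5, -1.5], 0), ([-1.5, 0.0, 0.5], -7)), (([-1.5, -4.5, -2.0], -9), ([-1.0, 1.0, -0.5], 0)), (([3.5, 4.0, 0.5], 0), ([4.0, -1.0, 0.5], 6))]
3 0.95 [ 0.18  0.25 -0.08  1.45 -0.24  0.89  2.04] [8.0000e-03 3.3823e+01] [ 0.77 -0.06  0.34] [(([0.5, -3.5, -1.5], 0), ([-1.5, 0.0, 0.5], -7)), (([-1.5, -4.5, -2.0], -9), ([-1.0, 1.0, -0.5], 0)), (([3.5, 4.0, 0.5], 0), ([4.0, -1.0, 0.5], 6)), (([0.0, 1.0, -2.5], -5), ([-1.0, -2.0, 0.0], 8))]
43.444995403289795
```

>>> drive_tool:
  series:
    - [[0.5,-3.5,-1.5],0]
    - [[0.5,-3.5,-1.5],0]
    - [[0.5,-3.5,-1.5],0]
    - [[0.5,-3.5,-1.5],0]
    - [[0.5,-3.5,-1.5],0]
    - [[-1.5,0,0.5],-7]
    - [[-1.5,0,0.5],-7]
    - [[-1.5,0,0.5],-7]
    - [[-1.5,0,0.5],-7]
    - [[-1.5,0,0.5],-7]

```text
time: 10.15
ee_pos: [0.5076, -0.0957, 0.5558]
eef_rot: [-0.016, 0.917, 0.134, 0.374]
ft_force: [-0.7, -1.0, 1.8]
width: 0.0522
grip_force: 0.0
```

```bash
python3 st.py; Qn=$(python3 -c "
from bench import r
print(','.join('%.4f'%v for v in r.read_state()['joint_positions']))"); OMP_NUM_THREADS=1 timeout 300 python3 beam.py "$Qn" 160
```

```text
10.15 [-0.3581 -0.4887  0.4831  1.7095 -0.1681  1.1448  1.7785] [ 0.5076 -0.0957  0.5558] 
 [[-0.7191 -0.1305  0.6826]
 [ 0.0701  0.9636  0.258 ]
 [-0.6914  0.2334 -0.6838]] tilt 46.86108975456512 az 20.708314730285274
2.6203108365008037
0 1.76 [ 0.03 -0.5  -0.    2.09  0.12  1.05  1.1 ] [ 0.106 29.388] [ 0.44 -0.09  0.34] [(([1.0, 3.0, 0.5], -6), ([-3.5, -3.0, -2.0], 0))]
1 1.48 [ 0.1  -0.21  0.76  1.03 -0.6   2.06  2.6 ] [2.9000e-02 3.8824e+01] [ 0.29 -0.23  0.73] [(([-1.5, -1.5, 2.0], -10), ([-3.5, -0.5, 0.5], 7)), (([1.0, -3.0, 3.5], 8), ([-3.0, 2.5, 0.0], 4))]
2 0.95 [ 0.91 -0.18 -0.32  1.16 -0.45  1.64  2.04] [ 0.051 36.342] [ 0.47 -0.16  0.7 ] [(([-1.5, -1.5, 2.0], -10), ([-3.5, -0.5, 0.5], 7)), (([2.5, 5.0, 1.5], -5), ([2.5, -1.5, 4.5], 0)), (([-1.5, -3.5, 1.5], 0), ([-2.0, 0.5, -4.0], 8))]
3 0.7 [ 0.81  0.22 -0.53  1.52 -0.19  0.85  2.  ] [ 0.051 36.35 ] [ 0.72 -0.21  0.35] [(([-1.5, -1.5, 2.0], -10), ([-3.5, -0.5, 0.5], 7)), (([2.5, 5.0, 1.5], -5), ([2.5, -1.5, 4.5], 0)), (([-1.5, -3.5, 1.5], 0), ([-2.0, 0.5, -4.0], 8)), (([2.5, 1.0, -3.0], 0), ([2.5, -2.0, -4.0], 0))]
47.19721603393555
```

```bash
sed -i 's/search(q0,4,/search(q0,2,/' beam.py; OMP_NUM_THREADS=1 timeout 300 python3 beam.py=x 2>/dev/null; OMP_NUM_THREADS=1 python3 beam.py "-.3581,-.4887,.4831,1.7095,-.1681,1.1448,1.7785" 600
python3 - <<'E'
from beam import *
q=np.array([-.3581,-.4887,.4831,1.7095,-.1681,1.1448,1.7785])
for rows in ([([-1.5,-4.5,-2],-9)]*5+[([-1,1,-.5],0)]*5,):
  for w,l in ((.3,.1),(.5,.1),(1,.1),(1,.2)):
    k=runf(q,rows,w,l); print(w,l,None if k is None else (k.round(2),ro(k),fkj(k)[0]))
E
```

```text
2.6203108365008037
0 1.64 [ 0.12 -0.46 -0.49  1.64  0.15  1.38  0.64] [ 0.187 36.63 ] [0.43 0.11 0.55] [(([-2.0, 1.5, 0.5], -7), ([-0.5, 2.5, 1.0], 0))]
1 1.38 [ 0.67  0.22 -0.58  1.53 -0.24  0.83  1.82] [ 0.207 38.561] [ 0.75 -0.07  0.35] [(([-1.0, -1.0, -2.0], 0), ([1.0, 4.5, 0.5], -9)), (([3.5, -0.5, -1.5], 0), ([1.5, -2.5, 0.0], 10))]
45.4233717918396
0.3 0.1 (array([ 0.3 , -0.5 ,  0.15,  2.11,  0.08,  0.88,  1.26]), (np.float64(0.17504880534780196), np.float64(37.270986155517654)), array([ 0.41090268, -0.27416512,  0.35665423]))
0.5 0.1 (array([ 0.31, -0.5 ,  0.15,  2.11,  0.08,  0.87,  1.26]), (np.float64(0.17542224678324073), np.float64(37.48354951018186)), array([ 0.41138792, -0.27430358,  0.35448025]))
1 0.1 (array([ 0.31, -0.5 ,  0.15,  2.11,  0.08,  0.86,  1.26]), (np.float64(0.17577981000614534), np.float64(37.58049064014505)), array([ 0.41155997, -0.27447521,  0.35361021]))
1 0.2 (array([ 0.28, -0.5 ,  0.17,  2.1 ,  0.1 ,  0.86,  1.25]), (np.float64(0.18101719046869408), np.float64(38.72605731598908)), array([ 0.41845767, -0.27771995,  0.36508141]))
```

```bash
python3 - <<'E'
from beam import *
np.set_printoptions(precision=3,suppress=True)
q=np.array([-.3581,-.4887,.4831,1.7095,-.1681,1.1448,1.7785])
for A in ([([-1,5,0],-6)]*5+[([-2,3,0],-6)]*5, [([0,5.5,0],-7)]*7+[([0,0,0],-7)]*3, [([-2,4.7,0],-5)]*10,[([1,5,0],-8)]*8+[([1,0,0],-8)]*2):
    k=runf(q,A,box=False); M=fkj(k)[1]; print('A',A[0],k,ro(k),fkj(k)[0],'ax',np.degrees(np.arctan2(M[1,1],M[0,1]))-90)
    p=fkj(k)[0]; u=p[:2]/np.hypot(*p[:2])
    for s in (1,2,3):
        for w in (.5,1):
            kk=runf(k,[([-s*u[0],-s*u[1],-.5*s],0)]*10,w,box=False); M=fkj(kk)[1]; print('   B',s,kk,ro(kk),fkj(kk)[0],'ax',np.degrees(np.arctan2(M[1,1],M[0,1]))-90)
E
```

```text
A ([-1, 5, 0], -6) [ 0.674 -0.382 -1.432  1.399  0.382  1.664 -0.142] (np.float64(0.23778033843846694), np.float64(44.013259994293804)) [0.383 0.28  0.538] ax -52.10128840539245
   B 1 [ 0.183 -0.498 -1.026  1.68   0.332  1.642 -0.195] (np.float64(0.22896672648104704), np.float64(43.37707009789175)) [0.306 0.222 0.486] ax -52.30823944387122
   B 1 [ 0.18  -0.498 -1.025  1.68   0.333  1.641 -0.196] (np.float64(0.23026943266960928), np.float64(43.40588920635851)) [0.306 0.222 0.486] ax -52.24708755994427
   B 2 [-0.313 -0.498 -0.754  1.92   0.355  1.711 -0.356] (np.float64(0.14449970283760935), np.float64(39.78478748540524)) [0.243 0.167 0.409] ax -52.90185093048704
   B 2 [-0.321 -0.498 -0.75   1.922  0.357  1.71  -0.359] (np.float64(0.1470928081825141), np.float64(39.84095766718455)) [0.243 0.167 0.408] ax -52.780509441719516
   B 3 [-0.677 -0.498 -0.611  2.133  0.293  1.791 -0.518] (np.float64(-0.008333093280108091), np.float64(38.52191454337028)) [0.176 0.119 0.322] ax -53.11565958838501
   B 3 [-0.689 -0.498 -0.606  2.136  0.295  1.789 -0.523] (np.float64(-0.005611899835615788), n
[... 2871 characters left out ...]
05)) [0.513 0.227 0.506] ax -65.15200564630956
   B 2 [-0.127 -0.021 -0.895  1.611  0.75   1.812 -0.596] (np.float64(0.22541560417135847), np.float64(46.140430256350605)) [0.421 0.186 0.456] ax -65.19454450309
   B 2 [-0.127 -0.02  -0.897  1.609  0.751  1.812 -0.596] (np.float64(0.2260432519636631), np.float64(46.129440894954286)) [0.421 0.187 0.456] ax -65.15746899598379
   B 3 [-0.139 -0.295 -0.852  1.87   0.551  1.708 -0.592] (np.float64(0.225286340494769), np.float64(46.16047830432717)) [0.329 0.146 0.406] ax -65.21586138210907
   B 3 [-0.135 -0.298 -0.853  1.871  0.548  1.704 -0.59 ] (np.float64(0.22619175430645458), np.float64(46.128772362028)) [0.329 0.146 0.406] ax -65.15012324942825
```

```bash
cat > b2.py <<'E'
from beam import *
np.set_printoptions(precision=3,suppress=True)
q=np.array([float(v) for v in sys.argv[1].split(',')])
N=int(sys.argv[2]); rng=np.random.default_rng(5)
# candidates: 2 segments x5 rows; want yz~0, tilt 34-42, r>.3
def one(seed):
    rng=np.random.default_rng(seed); out=[]
    for _ in range(N):
        rows=[]
        for _ in range(2*int(sys.argv[3])):
            d=rng.normal(size=3); d*=rng.uniform(1,6)/np.linalg.norm(d); t=round(float(rng.uniform(-9,9))); rows+=[([round(v*2)/2 for v in d],t)]*5
        k=runf(q,rows)
        if k is None: continue
        p=fkj(k)[0]
        if np.hypot(*p[:2])<.3: continue
        y,t=ro(k); c=4*abs(y)+2*max(0,abs(t-38)-3)/57+.15*max(0,k[2]+.2)
        out.append((c,rows[::5],k))
    return sorted(out,key=lambda o:o[0])[:8]
if __name__=='__main__':
    with Pool(4) as P_: o=sorted(sum(P_.map(one,range(8)),[]),key=lambda o:o[0])
    R=[]
    for c,rows,k in o[:30]:
        full=sum([[x]*5 for x in rows],[])
        ys=[(lambda z: (1,0) if z is None else ro(z))(runf(q,full,w,l)) for w,l in ((.3,.1),(1,.1),(1,.2))]
        R.append((c+2*max(abs(y[0]) for y in ys),rows,k,ro(k),fkj(k)[0],[round(float(y[0]),3) for y in ys],[round(float(y[1])) for y in ys]))
    for x in sorted(R,key=lambda x:x[0])[:3]: print(*x)
E
OMP_NUM_THREADS=1 timeout 200 python3 b2.py "-.3581,-.4887,.4831,1.7095,-.1681,1.1448,1.7785" 700 2
```

```text
0.1278205660771282 [([1.0, 0.0, 1.0], -9), ([-3.5, -2.5, -1.0], -8), ([-3.5, 0.5, -0.5], -3), ([3.5, 0.5, -1.0], 3)] [ 0.208 -0.216 -0.34   1.854  0.644  1.445  0.009] (np.float64(0.010467791569408339), np.float64(40.8624108296396)) [ 0.439 -0.187  0.399] [0.011, 0.009, 0.043] [41, 41, 42]
0.16989249842350151 [([2.0, -1.0, 0.5], -9), ([0.0, -1.0, 2.5], 2), ([-5.0, -0.5, -3.0], -8), ([-4.0, 0.5, 0.5], -7)] [ 0.361 -0.498 -0.297  1.837  0.559  1.825 -0.004] (np.float64(0.01712842171179707), np.float64(39.17718035775893)) [ 0.222 -0.213  0.492] [0.017, 0.017, 0.051] [39, 39, 40]
0.2054868926755748 [([-0.5, -1.0, 0.0], 5), ([4.5, -1.0, 0.0], 5), ([-2.0, 5.5, 1.5], -4), ([-1.5, 1.0, -1.5], 0)] [-1.229 -0.376  0.266  1.48   0.263  1.347  1.321] (np.float64(0.019568805007737756), np.float64(39.67348552749312)) [0.416 0.319 0.623] [0.004, 0.026, 0.029] [40, 40, 40]
```

>>> drive_tool:
  series:
    - [[1,0,1],-9]
    - [[1,0,1],-9]
    - [[1,0,1],-9]
    - [[1,0,1],-9]
    - [[1,0,1],-9]
    - [[-3.5,-2.5,-1],-8]
    - [[-3.5,-2.5,-1],-8]
    - [[-3.5,-2.5,-1],-8]
    - [[-3.5,-2.5,-1],-8]
    - [[-3.5,-2.5,-1],-8]

```text
time: 11.4
ee_pos: [0.3828, -0.2213, 0.5576]
eef_rot: [0.607, 0.685, -0.154, 0.372]
ft_force: [0.8, -0.0, 0.4]
width: 0.0524
grip_force: 0.0
```

```bash
python3 st.py; python3 - <<'E'
from beam import *
from bench import r
q=r.read_state()['joint_positions']
for n in range(2,9): 
  k=runf(q,[([-3.5,.5,-.5],-3)]*n,box=False); print(n,ro(k),fkj(k)[0].round(3))
E
```

```text
11.4 [ 0.3059 -0.4682 -0.2797  1.7564  0.596   1.4222  0.1879] [ 0.3828 -0.2213  0.5576] 
 [[ 0.0127  0.9464  0.3227]
 [ 0.7166  0.2165 -0.6631]
 [-0.6974  0.2396 -0.6754]] tilt 47.51109143697495 az -64.05048140104975
2 (np.float64(0.16917872011134483), np.float64(44.809159508578205)) [ 0.334 -0.218  0.518]
3 (np.float64(0.11894350514541456), np.float64(43.33869890687018)) [ 0.313 -0.216  0.494]
4 (np.float64(0.0669709139314756), np.float64(42.18843933009522)) [ 0.29  -0.214  0.471]
5 (np.float64(0.013366126376725499), np.float64(41.38955069753004)) [ 0.266 -0.212  0.449]
6 (np.float64(-0.0417508055033112), np.float64(40.97119921912623)) [ 0.241 -0.21   0.429]
7 (np.float64(-0.0982329891213732), np.float64(40.9576116368559)) [ 0.216 -0.207  0.41 ]
8 (np.float64(-0.15589422669926586), np.float64(41.36508554862311)) [ 0.189 -0.204  0.391]
```

>>> drive_tool:
  series:
    - [[-3.5,0.5,-0.5],-3]
    - [[-3.5,0.5,-0.5],-3]
    - [[-3.5,0.5,-0.5],-3]
    - [[-3.5,0.5,-0.5],-3]
    - [[-3.5,0.5,-0.5],-3]
    - [[4,0.5,0],5]
    - [[4,0.5,0],5]
    - [[4,0.5,0],5]
    - [[4,0.5,0],5]
    - [[4,0.5,0],5]

```text
time: 12.65
ee_pos: [0.5066, -0.1716, 0.5364]
eef_rot: [0.52, 0.755, -0.132, 0.376]
ft_force: [-0.3, 0.5, -0.3]
width: 0.052
grip_force: 0.0
```

```bash
python3 st.py; python3 - <<'E'
from beam import *
from bench import r
q=r.read_state()['joint_positions']
M=fkj(q)[1]; p=fkj(q)[0]; ax=np.degrees(np.arctan2(M[1,1],M[0,1]))-90; print('axis',ax, ro(q))
# path to pre with axis 68: n rows straight, different turns, check drift
tgt=np.array([.545,.22,.12])
for via in ([.6,-.1,.35],[.7,-.1,.35],[.65,.05,.3],[.5,0,.35]):
  for n1,n2 in ((14,8),):
    k=q; 
    for a,b,n,t in ((p,via,n1,.6),(np.array(via),tgt,n2,.4)):
        d=(np.array(b)-fkj(k)[0])*100/n; tt=(68-ax)*t/n; k=runf(k,[(d,tt)]*n,box=False); 
    M=fkj(k)[1]; print(via,k.round(2),ro(k),fkj(k)[0].round(3),np.degrees(np.arctan2(M[1,1],M[0,1]))-90)
E
```

```text
12.65 [-0.3854 -0.2992  0.1239  1.6941  0.7971  1.4273  0.1154] [ 0.5066 -0.1716  0.5364] 
 [[-0.1749  0.885   0.4315]
 [ 0.6867  0.4237 -0.5907]
 [-0.7056  0.1931 -0.6818]] tilt 47.01228201792665 az -53.84903596938297
axis -64.41364197214024 (np.float64(0.1930617916857972), np.float64(47.01228201792664))
[0.6, -0.1, 0.35] [-1.97 -0.5   1.34  2.13 -0.07  0.59  2.6 ] (np.float64(-0.09877215063717422), np.float64(42.40893354259066)) [0.455 0.371 0.203] 84.08658912956341
[0.7, -0.1, 0.35] [-2.05 -0.5   1.34  2.12 -0.05  0.57  2.6 ] (np.float64(-0.1312070588925677), np.float64(43.00679859594123)) [0.437 0.408 0.211] 88.38980525335683
[0.65, 0.05, 0.3] [-1.99 -0.5   1.34  2.16 -0.07  0.56  2.6 ] (np.float64(-0.10677795889565836), np.float64(42.68200519135318)) [0.446 0.379 0.195] 84.6625206586942
[0.5, 0, 0.35] [-1.91 -0.5   1.34  2.15  0.02  0.58  2.53] (np.float64(-0.1142111888139944), np.float64(39.9789657404678)) [0.478 0.33  0.188] 80.06869131453371
```

```bash
cat > cal.py <<'E'
from beam import *
np.set_printoptions(precision=2,suppress=True)
QQ=list(Q)+[np.array(v) for v in ([-1.6812,-.5,1.3344,1.2086,-.0737,1.4521,1.9805],[-.3581,-.4887,.4831,1.7095,-.1681,1.1448,1.7785],[.3059,-.4682,-.2797,1.7564,.596,1.4222,.1879],[-.3854,-.2992,.1239,1.6941,.7971,1.4273,.1154])]
CALLS[6]=[([1,-3,0],-1)]*5+[([3.5,0,2.5],0)]*5
CALLS[7]=[([.5,-3.5,-1.5],0)]*5+[([-1.5,0,.5],-7)]*5
CALLS[8]=[([1,0,1],-9)]*5+[([-3.5,-2.5,-1],-8)]*5
CALLS[9]=[([-3.5,.5,-.5],-3)]*5+[([4,.5,0],5)]*5
def rung(q,rows,w=.5,lam=.1,n=10,mode=0,frac=.7,box=False,hist=None):
    W=np.r_[1,1,1,w,w,w]; v=V*frac/.7; p,M,_=fkj(q); 
    for d,t in rows:
        if not mode&1: p,M,_=fkj(q)
        pt=p+np.array(d)/100; Mt=rz(np.radians(t))@M; x=q; lo,hi=LO+.002,HI-.002
        if mode&2:  # windowed by speed: clamp within iteration
            lo=np.maximum(lo,q-v); hi=np.minimum(hi,q+v)
        lock=np.zeros(7,bool)
        for _ in range(n):
            a,B,J=fkj(x); e=np.r_[pt-a,lg(Mt@B.T)]*W
            if e@e<1e-8: break
            J=J*W[:,None]
            if mode&4: # active set
                act=np.ones(7,bool)
                for _ in range(4):
                    Ja=J*act; dq=Ja.T@np.linalg.solve(Ja@Ja.T+lam**2*np.eye(6),e)
                    bad=act&(((x+dq<lo-1e-9)&(x<=lo+1e-6))|((x+dq>hi+1e-9)&(x>=hi-1e-6)))
                    if not bad.any(): break
                    act&=~bad
            else: dq=J.T@np.linalg.solve(J@J.T+lam**2*np.eye(6),e)
            x=np.clip(x+dq,lo,hi)
        dx=x-q
        q=q+dx*min(1,(v/np.maximum(abs(dx),1e-9)).min()); a,B,_=fkj(q)
        p,M=a,B
        if hist is not None: hist.append(q)
        if box and (a[2]<.3 or a[2]>1.1 or a[0]<.1 or abs(a[1])>.5 or a[0]>.85 or np.hypot(a[0],a[1])<.3): return None
    return q
def jb(a):
    E=[np.linalg.norm(rung(QQ[k],CALLS[k],*a)-QQ[k+1]) for k in range(10)]; return sum(E),a,np.array(E)
if __name__=='__main__':
    js=[(w,l,n,m) for w in (.2,.5,1,2) for l in (.01,.03,.1,.2,.4) for n in (1,3,8,25,60) for m in (0,2,4,6)]
    with Pool(4) as P_: o=sorted(P_.map(jb,js,chunksize=4),key=lambda o:o[0])
    for x in o[:8]: print(*x)
E
time OMP_NUM_THREADS=1 timeout 250 python3 cal.py
```

```text
0.7420503576427256 (0.5, 0.03, 60, 4) [0.01 0.07 0.1  0.01 0.06 0.09 0.04 0.11 0.02 0.24]
0.7459148631251548 (0.5, 0.03, 25, 4) [0.01 0.07 0.1  0.01 0.06 0.09 0.04 0.11 0.02 0.24]
0.7583063358300068 (0.5, 0.03, 8, 4) [0.01 0.09 0.08 0.01 0.08 0.08 0.04 0.11 0.02 0.24]
1.2573869169413623 (0.5, 0.03, 3, 4) [0.01 0.19 0.1  0.16 0.11 0.27 0.04 0.11 0.02 0.25]
1.4036835202375795 (0.5, 0.1, 60, 4) [0.02 0.11 0.13 0.41 0.22 0.11 0.04 0.11 0.01 0.25]
1.4340332867379457 (1, 0.03, 3, 4) [0.01 0.16 0.27 0.05 0.33 0.24 0.07 0.07 0.02 0.22]
1.5971830137399594 (1, 0.03, 25, 4) [0.01 0.17 0.27 0.04 0.67 0.08 0.07 0.07 0.02 0.2 ]
1.5974582741325034 (1, 0.03, 60, 4) [0.01 0.17 0.27 0.04 0.67 0.08 0.07 0.07 0.02 0.2 ]
real	1m12.436s
user	4m24.899s
sys	0m0.269s
```

```bash
cat > b3.py <<'E'
from cal import *
import beam
PR=(.5,.03,8,4)
def ex(a):
    q,h,seed,N=a; rng=np.random.default_rng(seed); out=[]
    for _ in range(N):
        rows=[]
        for _ in range(2):
            d=rng.normal(size=3); d*=rng.uniform(1,6)/np.linalg.norm(d); t=float(rng.choice([0,rng.uniform(-10,10)])); rows+=[([round(v*2)/2 for v in d],round(t))]*5
        k=rung(q,rows,*PR,box=True)
        if k is not None: out.append((cost(k),k,h+[(rows[0],rows[5])]))
    return sorted(out,key=lambda o:o[0])[:6]
if __name__=='__main__':
    from bench import r
    q0=r.read_state()['joint_positions']; T0=time.time(); beam_=[(cost(q0),q0,[])]; N,B=int(sys.argv[1]),16
    with Pool(4) as P_:
        for dp in range(int(sys.argv[2])):
            m=max(1,16//len(beam_))
            rr=sum(P_.map(ex,[(b[1],b[2],dp*1000+i*50+j,N) for i,b in enumerate(beam_) for j in range(m)]),[])
            beam_=sorted(rr+beam_,key=lambda o:o[0])[:B]
            b=beam_[0]; print(dp,round(b[0],2),b[1].round(2),np.round(ro(b[1]),3),fkj(b[1])[0].round(2),b[2],round(time.time()-T0),flush=True)
E
OMP_NUM_THREADS=1 timeout 150 python3 b3.py 150 5
```

```text
0 0.93 [ 0.65 -0.5  -0.26  1.7   0.3   1.42  0.83] [ 0.03 37.03] [ 0.32 -0.27  0.55] [(([-5.5, -2.0, -0.5], 2), ([-5.5, 0.0, 0.5], 0))] 16
1 0.79 [ 0.66 -0.23 -0.22  1.64 -0.06  1.08  1.54] [ 0.03 37.06] [ 0.52 -0.27  0.5 ] [(([-5.5, -2.0, -0.5], 2), ([-5.5, 0.0, 0.5], 0)), (([4.0, -2.5, 1.5], 0), ([0.0, 2.5, -2.5], 8))] 33
2 0.53 [ 1.02  0.65 -0.87  0.99  0.16  1.13  2.09] [ 0.02 36.24] [ 0.78 -0.38  0.38] [(([-5.5, -2.0, -0.5], 2), ([-5.5, 0.0, 0.5], 0)), (([5.0, 1.5, -1.0], -10), ([1.0, -3.0, -1.5], 8)), (([2.5, 1.0, 0.5], 10), ([1.5, -1.5, -1.5], 5))] 47
3 0.43 [ 0.97  0.42 -0.82  1.44 -0.06  0.88  2.18] [ 0.02 36.26] [ 0.75 -0.18  0.31] [(([-5.5, -2.0, -0.5], 2), ([-5.5, 0.0, 0.5], 0)), (([5.0, 1.5, -1.0], -10), ([1.0, -3.0, -1.5], 8)), (([-0.5, 2.5, 0.5], 9), ([5.0, -3.0, -1.5], 2)), (([-2.0, 0.0, 0.5], 6), ([1.0, 4.0, -2.0], 0))] 56
4 0.31 [ 0.78  0.41 -1.22  1.53  0.03  0.93  2.18] [ 0.02 36.27] [0.68 0.22 0.33] [(([-5.5, -2.0, -0.5], 2), ([-5.5, 0.0, 0.5], 0)), (([5.0, 1.5, -1.0], -10), ([1.0, -3.0, -1.5], 8)), (([2.5, 1.0, 0.5], 10), ([1.5, -1.5, -1.5], 5)), (([-1.5, 4.0, 1.5], 0), ([1.5, 3.0, -0.5], 7)), (([-2.0, 4.0, -1.0], 2), ([0.0, 1.0, -1.0], 0))] 64
```

>>> drive_tool:
  series:
    - [[-5.5,-2,-0.5],2]
    - [[-5.5,-2,-0.5],2]
    - [[-5.5,-2,-0.5],2]
    - [[-5.5,-2,-0.5],2]
    - [[-5.5,-2,-0.5],2]
    - [[-5.5,0,0.5],0]
    - [[-5.5,0,0.5],0]
    - [[-5.5,0,0.5],0]
    - [[-5.5,0,0.5],0]
    - [[-5.5,0,0.5],0]

```text
time: 13.9
ee_pos: [0.3587, -0.1755, 0.4368]
eef_rot: [0.467, 0.793, -0.243, 0.305]
ft_force: [0.6, 0.4, -1.0]
width: 0.0522
grip_force: 0.0
```

```bash
python3 st.py; cat > route.py <<'E'
# emulate the rest of the plan from here and on to pre-grasp
from cal import *
from bench import r
PR=(.5,.03,8,4)
q=r.read_state()['joint_positions']
def rep(q,t=''):
    M=fkj(q)[1]; print(t,q.round(2),np.round(ro(q),3),fkj(q)[0].round(3),'ax',round(np.degrees(np.arctan2(M[1,1],M[0,1]))-90,1))
def goto(q,p,ax,n):
    M=fkj(q)[1]; a=np.degrees(np.arctan2(M[1,1],M[0,1]))-90; d=(np.array(p)-fkj(q)[0])*100/n
    return rung(q,[(d,((ax-a+180)%360-180)/n)]*n,*PR),d.round(2),((ax-a+180)%360-180)/n
E
cat > r1.py <<'E'
from route import *
rep(q)
for a in (([5,1.5,-1],-10),([1,-3,-1.5],8),([2.5,1,.5],10),([1.5,-1.5,-1.5],5),([-1.5,4,1.5],0),([1.5,3,-.5],7)):
    q=rung(q,[a]*5,*PR); rep(q,a)
for P_,ax,n in (((.545,.2,.15),68,8),((.58,.31,.021),68,8),((.545,.2,.15),68,8),((.57,.07,.15),26.5,8),((.57,.07,.075),26.5,3)):
    q,d,t=goto(q,P_,ax,n); rep(q,(d,round(t,1)))
E
python3 r1.py; OMP_NUM_THREADS=1 timeout 100 python3 b3.py 120 4
```

```text
13.9 [ 0.0766 -0.5    -0.2752  2.0122  0.658   1.4612  0.3066] [ 0.3587 -0.1755  0.4368] 
 [[-0.3771  0.8897  0.2574]
 [ 0.5927  0.4454 -0.6711]
 [-0.7117 -0.1005 -0.6952]] tilt 45.9537344888548 az -69.01236881208433
 [ 0.08 -0.5  -0.28  2.01  0.66  1.46  0.31] [-0.1  45.95] [ 0.36 -0.18  0.44] ax -63.4
([5, 1.5, -1], -10) [ 0.03  0.47 -0.42  1.17  0.82  2.05 -0.45] [-0.1  45.77] [ 0.58 -0.11  0.4 ] ax -106.8
([1, -3, -1.5], 8) [ 0.35  0.21 -0.44  1.65  0.93  1.24  0.08] [-0.1  45.78] [ 0.63 -0.26  0.32] ax -66.8
([2.5, 1, 0.5], 10) [ 0.6   0.17 -0.52  1.66  0.52  0.62  1.1 ] [-0.1  45.63] [ 0.75 -0.21  0.35] ax -17.9
([1.5, -1.5, -1.5], 5) [ 0.96  0.54 -0.78  1.45  0.14  0.54  2.04] [-0.1  45.65] [ 0.82 -0.29  0.27] ax 7.1
([-1.5, 4, 1.5], 0) [ 0.88  0.15 -0.85  1.7   0.08  0.54  1.77] [-0.1  45.66] [ 0.75 -0.09  0.35] ax 7.1
([1.5, 3, -0.5], 7) [ 0.78  0.55 -1.04  1.42  0.05  0.72  2.31] [-0.1  45.68] [0.82 0.06 0.32] ax 42.1
(array([-3.48,  1.7 , -2.14]), np.float64(3.2)) [ 1.15  0.69 -1.47  2.06  0.12  0.48  2.6 ] [-0.09 44.84] [0.56 0.21 0.14] ax 67.8
(array([ 0.26,  1.29, -1.47
[... 644 characters left out ...]
2 [ 0.98 -0.4  -0.68  1.87 -0.26  0.96  1.71] [-0.07 36.68] [ 0.53 -0.12  0.41] [(([1.0, -2.0, 0.0], 7), ([-0.5, 2.0, -1.5], 3)), (([-4.0, -1.0, 0.0], 0), ([4.0, 4.0, 1.0], 0))] 21
2 0.58 [ 1.01 -0.22 -1.    1.63 -0.26  1.03  1.72] [-0.01 34.56] [0.61 0.06 0.45] [(([1.5, -0.5, 3.0], 7), ([-2.5, -1.5, 0.0], 0)), (([-1.0, -0.5, -0.5], 0), ([-2.5, 4.0, -2.5], 8)), (([4.0, 4.0, 0.5], 0), ([2.5, 2.0, -2.0], 0))] 33
3 0.48 [ 1.15  0.5  -1.02  1.33  0.13  1.    2.13] [-0.01 34.76] [ 0.74 -0.26  0.35] [(([1.5, -0.5, 3.0], 7), ([-2.5, -1.5, 0.0], 0)), (([-1.0, -0.5, -0.5], 0), ([-2.5, 4.0, -2.5], 8)), (([4.0, 2.5, -2.5], 0), ([2.5, 1.0, 4.0], 0)), (([4.5, -0.5, -2.5], 0), ([-2.0, -3.5, -2.5], 2))] 43
```

>>> drive_tool:
  series:
    - [[1.5,-0.5,3],7]
    - [[1.5,-0.5,3],7]
    - [[1.5,-0.5,3],7]
    - [[1.5,-0.5,3],7]
    - [[1.5,-0.5,3],7]
    - [[-2.5,-1.5,0],0]
    - [[-2.5,-1.5,0],0]
    - [[-2.5,-1.5,0],0]
    - [[-2.5,-1.5,0],0]
    - [[-2.5,-1.5,0],0]

```text
time: 15.15
ee_pos: [0.3711, -0.2785, 0.6018]
eef_rot: [0.21, 0.907, -0.138, 0.337]
ft_force: [0.6, 0.1, -0.5]
width: 0.0519
grip_force: 0.0
```

```bash
python3 st.py;  OMP_NUM_THREADS=1 timeout 100 python3 b3.py 150 3
```

```text
15.15 [ 0.7825 -0.5    -0.1459  1.6429 -0.0807  1.2469  1.7378] [ 0.3711 -0.2785  0.6018] 
 [[-0.6841  0.4748  0.5537]
 [ 0.2883  0.8733 -0.3928]
 [-0.67   -0.1091 -0.7343]] tilt 42.75301819519246 az -35.35037499480245
0 0.79 [ 0.85 -0.5  -0.04  1.75 -0.42  1.38  2.23] [ 0.   37.25] [ 0.35 -0.23  0.53] [(([-1.0, 1.5, -0.5], 9), ([-1.5, 3.0, -2.5], -10))] 14
1 0.45 [ 1.1   0.11 -0.94  1.42  0.03  1.    1.68] [-0.01 37.24] [ 0.69 -0.18  0.47] [(([1.0, 2.0, -1.0], 7), ([-5.0, 2.5, 1.0], 0)), (([3.5, -2.0, -1.0], -3), ([5.0, 1.5, -2.5], 0))] 29
2 0.3 [ 1.09  0.44 -1.13  1.46  0.04  0.93  2.2 ] [-0.01 37.28] [ 0.74 -0.08  0.34] [(([1.0, 2.0, -1.0], 7), ([-5.0, 2.5, 1.0], 0)), (([3.5, -2.0, -1.0], -3), ([5.0, 1.5, -2.5], 0)), (([1.0, 2.0, 0.5], 0), ([0.0, 0.0, -3.0], 7))] 41
```

>>> drive_tool:
  series:
    - [[1,2,-1],7]
    - [[1,2,-1],7]
    - [[1,2,-1],7]
    - [[1,2,-1],7]
    - [[1,2,-1],7]
    - [[-5,2.5,1],0]
    - [[-5,2.5,1],0]
    - [[-5,2.5,1],0]
    - [[-5,2.5,1],0]
    - [[-5,2.5,1],0]

```text
time: 16.4
ee_pos: [0.3195, -0.1796, 0.5899]
eef_rot: [-0.076, 0.936, 0.019, 0.343]
ft_force: [-0.3, -1.0, 0.2]
width: 0.0524
grip_force: 0.0
```

```bash
python3 st.py; cat > r2.py <<'E'
from route import *
q0=q; rep(q)
for via in ((.7,-.1,.4),(.65,0,.4),(.75,.05,.35),(.6,.1,.4)):
  q=q0; print('VIA',via)
  for P_,ax,n in ((via,35,8),((.545,.2,.12),68,8),((.58,.31,.021),68,8),((.545,.2,.15),68,8),((.57,.07,.15),26.5,8),((.57,.07,.075),26.5,3)):
    q,d,t=goto(q,P_,ax,n); rep(q,(d,round(t,1)))
E
python3 r2.py
```

```text
16.4 [ 1.0976 -0.5    -0.0787  1.649  -0.6731  1.6413  2.5838] [ 0.3195 -0.1796  0.5899] 
 [[-0.7528 -0.1558  0.6395]
 [-0.1291  0.9877  0.0887]
 [-0.6454 -0.0158 -0.7636]] tilt 40.21316758711263 az 7.89560094855488
 [ 1.1  -0.5  -0.08  1.65 -0.67  1.64  2.58] [-0.02 40.21] [ 0.32 -0.18  0.59] ax 9.0
VIA (0.7, -0.1, 0.4)
(array([ 4.76,  0.99, -2.37]), np.float64(3.3)) [ 0.73  0.18 -0.47  1.47 -0.49  1.08  2.6 ] [-0.01 39.73] [ 0.7 -0.1  0.4] ax 34.2
(array([-1.88,  3.74, -3.55]), np.float64(4.2)) [ 1.14  0.58 -1.39  2.    0.    0.62  2.6 ] [-0.   39.17] [0.56 0.17 0.14] ax 64.3
(array([ 0.22,  1.78, -1.5 ]), np.float64(0.5)) [ 0.55  0.72 -1.02  1.96  0.14  0.32  2.43] [-0.   39.17] [0.58 0.31 0.02] ax 68.0
(array([-0.44, -1.37,  1.61]), np.float64(0.0)) [ 1.12  0.57 -1.43  2.   -0.    0.64  2.59] [-0.   39.17] [0.55 0.2  0.15] ax 68.0
(array([ 0.31, -1.63,  0.  ]), np.float64(-5.2)) [ 1.45  0.04 -1.47  2.2  -0.68  0.39  2.6 ] [-0.   39.14] [0.57 0.07 0.15] ax 26.5
(array([-0.02, -0.  , -2.49]), np.float64(-0.0)) [ 1.02  0.26 -1.11  2.26 -0.36  0.15  2.38] [-0.   39.15] [0.57 0.07 0.0
[... 1733 characters left out ...]
  2.45] [-0.01 39.93] [0.6 0.1 0.4] ax 35.3
(array([-0.74,  1.32, -3.53]), np.float64(4.1)) [-0.57 -0.18  0.48  1.98 -0.49  0.81  2.59] [-0.05 40.95] [0.58 0.13 0.32] ax 47.3
(array([ 0.  ,  2.29, -3.71]), np.float64(2.6)) [-1.71 -0.33  1.34  2.26 -0.27  0.36  2.6 ] [-0.1  41.53] [0.52 0.25 0.15] ax 60.0
(array([ 0.26, -0.67,  0.01]), np.float64(1.0)) [-1.64 -0.5   1.34  2.21 -0.03  0.53  2.6 ] [-0.12 40.6 ] [0.53 0.2  0.17] ax 66.7
(array([ 0.54, -1.68, -0.21]), np.float64(-5.0)) [-0.93 -0.18  0.78  2.33 -0.01  0.24  1.97] [-0.12 40.61] [0.57 0.07 0.15] ax 26.5
(array([-0.01,  0.  , -2.49]), np.float64(-0.0)) [-1.46 -0.13  1.34  2.4  -0.37  0.09  2.36] [-0.12 40.61] [0.56 0.07 0.09] ax 26.4
```

>>> drive_tool:
  series:
    - [[4.3,2.3,-2.4],2.6]
    - [[4.3,2.3,-2.4],2.6]
    - [[4.3,2.3,-2.4],2.6]
    - [[4.3,2.3,-2.4],2.6]
    - [[4.3,2.3,-2.4],2.6]
    - [[4.3,2.3,-2.4],2.6]
    - [[4.3,2.3,-2.4],2.6]
    - [[4.3,2.3,-2.4],2.6]
    - [[4.3,2.3,-2.4],2.6]
    - [[4.3,2.3,-2.4],2.6]

```text
time: 17.65
ee_pos: [0.7499, 0.0528, 0.3519]
eef_rot: [-0.286, 0.893, 0.095, 0.334]
ft_force: [0.5, -1.5, 0.3]
width: 0.0521
grip_force: 0.0
```

```bash
cat > r3.py <<'E'
from route import *
rep(q)
for P_,ax,n in (((.54,.19,.12),68,9),((.58,.31,.021),68,8)):
    q,d,t=goto(q,P_,ax,n); rep(q,(d,round(t,2)))
E
python3 r3.py
```

```text
[ 0.76  0.29 -0.86  1.52 -0.19  0.82  2.26] [-0.02 40.62] [0.75 0.05 0.35] ax 35.1
(array([-2.33,  1.52, -2.58]), np.float64(3.65)) [ 1.14  0.65 -1.43  2.06  0.08  0.57  2.6 ] [-0.02 40.61] [0.54 0.19 0.12] ax 68.0
(array([ 0.5 ,  1.5 , -1.24]), np.float64(0.0)) [ 0.58  0.74 -1.05  1.98  0.18  0.29  2.42] [-0.02 40.62] [0.58 0.31 0.02] ax 68.0
```

>>> drive_tool:
  series:
    - [[-2.3,1.5,-2.6],3.7]
    - [[-2.3,1.5,-2.6],3.7]
    - [[-2.3,1.5,-2.6],3.7]
    - [[-2.3,1.5,-2.6],3.7]
    - [[-2.3,1.5,-2.6],3.7]
    - [[-2.3,1.5,-2.6],3.6]
    - [[-2.3,1.5,-2.6],3.6]
    - [[-2.3,1.5,-2.6],3.6]
    - [[-2.3,1.5,-2.6],3.6]
    - [[0,0,0],0]

```text
time: 18.9
ee_pos: [0.5391, 0.1864, 0.1174]
eef_rot: [-0.528, 0.775, 0.188, 0.292]
ft_force: [0.2, 0.8, -0.2]
width: 0.0525
grip_force: 0.0
```

```bash
cat > w.py <<'E'
import sys,cv2; from bench import r,vision; import numpy as np
from scipy.spatial.transform import Rotation as Ro
s=r.read_state(); c=vision.camera('wrist'); n=sys.argv[1]
np.savez(f'{n}.npz',p=s['ee_pos'],R=Ro.from_quat(s['eef_rot']).as_matrix(),m=c['mount'],K=c['intrinsics'],k1=c['k1'])
cv2.imwrite(f'pics/{n}.png',c['color'][:,:,::-1])
E
python3 w.py w1; python3 r3.py | head -1; cat > wr.py <<'E'
import numpy as np
class W:
    def __init__(s,n):
        d=np.load(f'{n}.npz'); s.p,s.R,s.m,s.K,s.k=d['p'],d['R'],d['m'],d['K'],float(d['k1'])
    def onz(s,u,v,z):
        d=np.array([(u-s.K[0,2])/s.K[0,0],(v-s.K[1,2])/s.K[1,1]]); x=d.copy()
        for _ in range(20): x=d/(1+s.k*(x@x))
        o=s.p+s.R@s.m[:3,3]; g=s.R@s.m[:3,:3]@np.r_[x,1]; return o+g*(z-o[2])/g[2]
E
```

```text
[ 1.15  0.67 -1.43  2.05  0.1   0.57  2.59] [-0.02 40.66] [0.54 0.18 0.12] ax 67.9
```

View pics/w1.png

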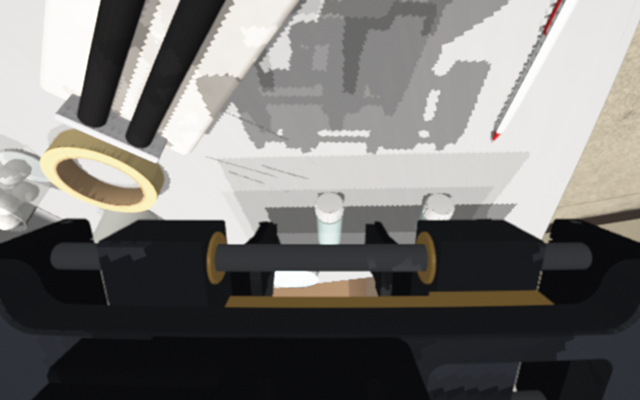

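```bash
python3 - <<'E'
from wr import W; import numpy as np
w=W('w1'); a=w.onz(330,205,.015); b=w.onz(330,240,.015); print(a,b,'az',np.degrees(np.arctan2(*(b-a)[1::-1])), w.p, 'capend z0-.03',w.onz(330,192,.0),w.onz(330,192,.03))
print('w',w.onz(316,205,.015)-w.onz(344,205,.015)); print('short cap',w.onz(438,207,.015))
E
```

```text
[0.57442292 0.29475667 0.015     ] [0.60408042 0.37421469 0.015     ] az 69.53203797873826 [0.5390874  0.18643674 0.11735097] capend z0-.03 [0.57316458 0.29142212 0.        ] [0.55872607 0.25268033 0.03      ]
w [ 0.02871774 -0.01071477  0.        ]
short cap [0.464474   0.34014096 0.015     ]
```

>>> drive_tool:
  series:
    - [[0.52,1.58,-1.2],0.5]
    - [[0.52,1.58,-1.2],0.5]
    - [[0.52,1.58,-1.2],0.5]
    - [[0.52,1.58,-1.2],0]
    - [[0.52,1.58,-1.2],0]
    - [[0.52,1.58,-1.2],0]
    - [[0.52,1.58,-1.2],0]
    - [[0.52,1.58,-1.2],0]
    - [[0,0,0],0]
    - [[0,0,0],0]

```text
time: 20.2
ee_pos: [0.5848, 0.3094, 0.0239]
eef_rot: [-0.533, 0.771, 0.191, 0.292]
ft_force: [-0.5, -0.0, 1.1]
width: 0.0525
grip_force: 0.0
```

```bash
python3 w.py w2; python3 r3.py | head -1
```

```text
[ 0.6   0.76 -1.07  1.95  0.2   0.32  2.43] [-0.02 40.77] [0.58 0.31 0.02] ax 69.0
```

View pics/w2.png

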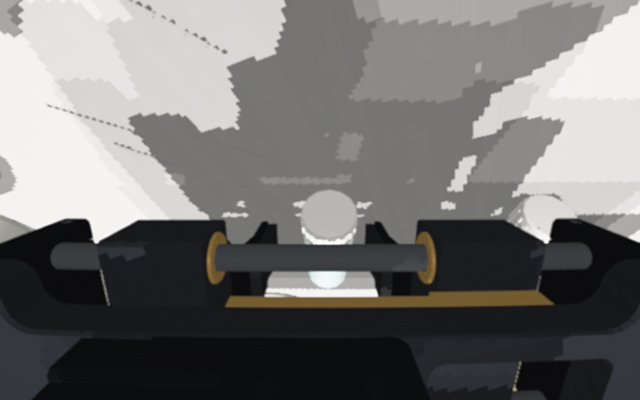

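>>> drive_tool:
  series:
    - [[-0.4,0.3,-0.3],0.4]
    - [[0,0,0],0]
    - [[0,0,0],0]
    - [[0,0,0],0]
    - [[0,0,0],0]
    - [[0,0,0],0]
    - [[0,0,0],0]
    - [[0,0,0],0]
    - [[0,0,0],0]
    - [[0,0,0],0]
  hand: 0.41

```text
time: 21.5
ee_pos: [0.58, 0.3123, 0.0195]
eef_rot: [-0.535, 0.77, 0.193, 0.29]
ft_force: [-0.1, 0.2, -0.1]
width: 0.0512
grip_force: 0.0
```

>>> drive_tool:
  series:
    - [[0,0,0],0]
    - [[0,0,0],0]
    - [[0,0,0],0]
    - [[0,0,0],0]
    - [[0,0,0],0]
    - [[0,0,0],0]
    - [[0,0,0],0]
    - [[0,0,0],0]
    - [[0,0,0],0]
    - [[0,0,0],0]
  hand: 1
  newtons: 25

```text
time: 22.75
ee_pos: [0.58, 0.3123, 0.0195]
eef_rot: [-0.535, 0.77, 0.193, 0.29]
ft_force: [0.9, 0.5, -0.4]
width: 0.0288
grip_force: 25.0
```

```bash
cat > r4.py <<'E'
from route import *
rep(q)
for P_,ax,n in (((.545,.21,.14),68,8),((.58,.075,.15),27,8),((.58,.075,.072),27,3),((.51,.03,.15),27,5)):
    q,d,t=goto(q,P_,ax,n); rep(q,(d,round(t,2)))
E
python3 r4.py
```

```text
[ 0.59  0.77 -1.06  1.96  0.21  0.31  2.43] [-0.01 40.75] [0.58 0.31 0.02] ax 69.4
(array([-0.44, -1.28,  1.51]), np.float64(-0.17)) [ 1.11  0.63 -1.45  2.03  0.07  0.59  2.55] [-0.01 40.74] [0.55 0.21 0.14] ax 68.0
(array([ 0.44, -1.69,  0.13]), np.float64(-5.12)) [ 1.41  0.12 -1.47  2.2  -0.54  0.32  2.49] [-0.01 40.73] [0.58 0.07 0.15] ax 27.0
(array([-0.01, -0.  , -2.59]), np.float64(-0.0)) [ 0.99  0.3  -1.09  2.26 -0.35  0.09  2.39] [-0.01 40.74] [0.58 0.07 0.07] ax 27.0
(array([-1.4 , -0.9 ,  1.56]), np.float64(-0.0)) [ 1.51  0.18 -1.47  2.25 -0.53  0.33  2.6 ] [ 0.   38.93] [0.55 0.03 0.12] ax 27.2
```

>>> drive_tool:
  series:
    - [[0,0,0.6],0]
    - [[-0.44,-1.2,1.4],0]
    - [[-0.44,-1.2,1.4],0]
    - [[-0.44,-1.2,1.4],0]
    - [[-0.44,-1.2,1.4],0]
    - [[-0.44,-1.2,1.4],0]
    - [[-0.44,-1.2,1.4],0]
    - [[-0.44,-1.2,1.4],0]
    - [[-0.44,-1.2,1.4],0]
    - [[-0.44,-1.2,1.4],0]

```text
time: 24.0
ee_pos: [0.5401, 0.2038, 0.1519]
eef_rot: [-0.535, 0.77, 0.193, 0.29]
ft_force: [-8.5, 18.7, 18.4]
width: 0.0288
grip_force: 25.0
```

```bash
cat > r5.py <<'E'
from route import *
rep(q)
for P_,ax,n in (((.5783,.0743,.14),26.5,9),((.5783,.0743,.072),26.5,5)):
    q,d,t=goto(q,P_,ax,n); rep(q,(d,round(t,2)))
E
python3 r5.py
```

```text
[ 1.15  0.61 -1.47  2.02  0.03  0.63  2.6 ] [-0.01 40.74] [0.54 0.2  0.15] ax 69.3
(array([ 0.42, -1.44, -0.13]), np.float64(-4.76)) [ 1.38  0.16 -1.45  2.21 -0.45  0.28  2.41] [-0.01 40.73] [0.58 0.07 0.14] ax 26.5
(array([-0.01, -0.  , -1.36]), np.float64(-0.0)) [ 1.    0.29 -1.1   2.26 -0.31  0.09  2.34] [-0.01 40.75] [0.58 0.07 0.07] ax 26.5
```

```bash
python3 - <<'E'
from bench import r,vision; import cv2
c=vision.camera('scene'); cv2.imwrite('pics/s2.png',cv2.resize(c['color'][80:330,170:490,::-1],None,fx=2.4,fy=2.4))
s=r.read_state(); print(s['ft_force'],s['torque'],s['ee_pos'],s['joint_torque'],s['time'])
E
```

```text
[ 2.30125633 -2.80226366 -0.78280509] [-0.79684387  0.29184098 -0.127317  ] [0.54124737 0.20132478 0.15228689] [ -6.17604643 -33.90386581 -27.45559216 -27.99446762  -1.43960919
  -2.23794557   2.17280634] 24.05
```

View pics/s2.png

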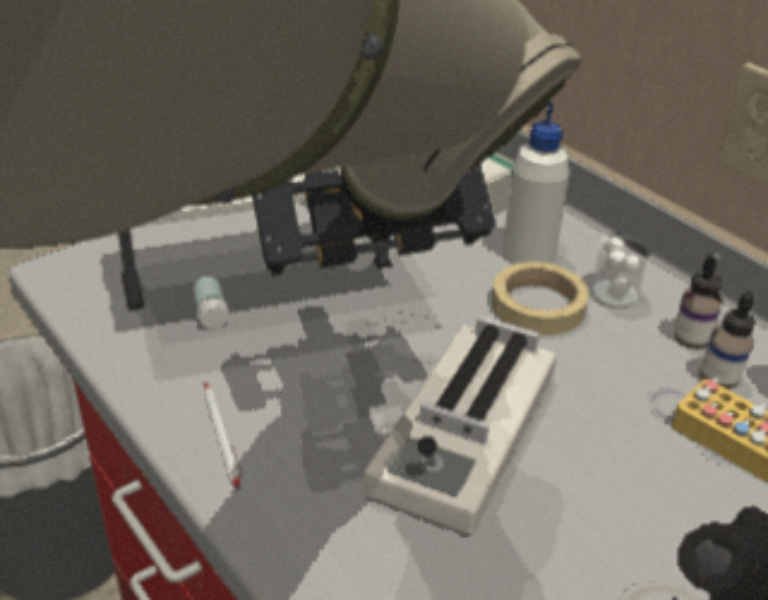

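>>> drive_tool:
  series:
    - [[0.41,-1.41,-0.1],-4.75]
    - [[0.41,-1.41,-0.1],-4.75]
    - [[0.41,-1.41,-0.1],-4.75]
    - [[0.41,-1.41,-0.1],-4.75]
    - [[0.41,-1.41,-0.1],-4.75]
    - [[0.41,-1.41,-0.1],-4.75]
    - [[0.41,-1.41,-0.1],-4.75]
    - [[0.41,-1.41,-0.1],-4.75]
    - [[0.41,-1.41,-0.1],-4.75]
    - [[0,0,0],0]

```text
time: 25.3
ee_pos: [0.577, 0.0778, 0.1423]
eef_rot: [-0.219, 0.912, 0.073, 0.34]
ft_force: [-0.1, 0.4, -0.6]
width: 0.0294
grip_force: 25.0
```

```bash
python3 w.py w3; python3 r5.py
```

```text
[ 1.39  0.13 -1.45  2.21 -0.53  0.29  2.48] [-0.02 40.71] [0.58 0.08 0.14] ax 26.8
(array([ 0.01, -0.04, -0.03]), np.float64(-0.03)) [ 1.37  0.13 -1.43  2.21 -0.52  0.29  2.47] [-0.02 40.73] [0.58 0.07 0.14] ax 26.5
(array([ 0.01,  0.  , -1.37]), np.float64(0.0)) [ 0.99  0.29 -1.09  2.26 -0.35  0.09  2.38] [-0.02 40.74] [0.58 0.07 0.07] ax 26.5
```

View pics/w3.png

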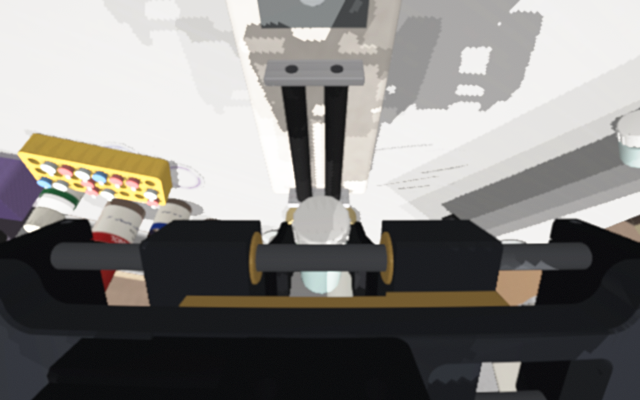

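```bash
python3 - <<'E'
from wr import W; import numpy as np
w=W('w3'); a=w.onz(315,86,.054); b=w.onz(319,188,.054); d=(b-a)[:2]; d/=np.linalg.norm(d); print(a,b,'az',np.degrees(np.arctan2(d[1],d[0])),'len',np.linalg.norm(b-a))
n=np.array([-d[1],d[0]]); print('tcp lateral',(w.p-a)[:2]@n,'along',(w.p-a)[:2]@d)
u=np.array([np.cos(np.radians(26.5)),np.sin(np.radians(26.5))]); T=np.array([.5962,.0832]); print('trough lat vs line',(T-a[:2])@n,'along',(T-a[:2])@d)
c=[w.onz(320,y,.1378) for y in (188,193,198)]; print('cap end?',c,[ (x-w.p)[:2]@u for x in c])
E
```

```text
[0.54161491 0.05308602 0.054     ] [0.63691675 0.10308856 0.054     ] az 27.684899446863206 len 0.10762292885267002
tcp lateral 0.005450062319088296 along 0.04278248647594958
trough lat vs line 0.00130570948314317 along 0.06232719455341445
cap end? [array([0.53484332, 0.0549213 , 0.1378    ]), array([0.53827124, 0.05663058, 0.1378    ]), array([0.54186884, 0.05842445, 0.1378    ])] [np.float64(-0.047901866969680275), np.float64(-0.044071426743867964), np.float64(-0.04005138605327699)]
```

>>> drive_tool:
  series:
    - [[0.18,-0.43,0],0.2]
    - [[0,0,-1],0]
    - [[0,0,-1],0]
    - [[0,0,-1],0]
    - [[0,0,-1],0]
    - [[0,0,-1],0]
    - [[0,0,-1],0]
    - [[0,0,-0.6],0]
    - [[0,0,-0.3],0]
    - [[0,0,0],0]

```text
time: 26.6
ee_pos: [0.5792, 0.0732, 0.0735]
eef_rot: [-0.22, 0.911, 0.074, 0.34]
ft_force: [-0.5, 0.6, -0.5]
width: 0.0291
grip_force: 25.0
```

```bash
python3 - <<'E'
from route import *
rep(q); s=r.read_state(); print(s['ft_force'],s['torque'])
E
```

```text
[ 1.    0.29 -1.1   2.26 -0.36  0.1   2.4 ] [-0.01 40.75] [0.58 0.07 0.07] ax 26.8
[-0.45  0.64 -0.48] [-0.25  0.78 -0.05]
```

>>> drive_tool:
  series:
    - [[0,0,-0.1],0]
    - [[0,0,-0.1],0]
    - [[0,0,0],0]
    - [[0,0,0],0]
    - [[0,0,0],0]
    - [[0,0,0],0]
    - [[0,0,0],0]
    - [[0,0,0],0]
    - [[0,0,0],0]
    - [[0,0,0],0]

```text
time: 27.85
ee_pos: [0.5791, 0.0731, 0.0716]
eef_rot: [-0.22, 0.911, 0.074, 0.34]
ft_force: [-0.1, 0.1, -1.4]
width: 0.0293
grip_force: 25.0
```

>>> drive_tool:
  series:
    - [[0,0,-0.1],0]
    - [[0,0,0],0]
    - [[0,0,0],0]
    - [[0,0,0],0]
    - [[0,0,0],0]
    - [[0,0,0],0]
    - [[0,0,0],0]
    - [[0,0,0.3],0]
    - [[0,0,0.6],0]
    - [[0,0,1],0]
  hand: 0.3

```text
time: 29.1
ee_pos: [0.579, 0.0733, 0.0899]
eef_rot: [-0.22, 0.911, 0.074, 0.34]
ft_force: [-0.5, 0.3, -0.0]
width: 0.0608
grip_force: 0.0
```

```bash
cat > r6.py <<'E'
from route import *
rep(q)
for t in ([.579,.073,.16],):
    q,d,tt=goto(q,t,26.8,6); rep(q,d)
qa=q
for ax in (27,60,0,-30,90):
  print('ax',ax); q=qa
  for P_,n in (((.50,.03,.15),8),((.44,.005,.12),8),((.44,.005,.075),5),((.51,.04,.075),6)):
    q,d,tt=goto(q,P_,ax,n); rep(q,(d,round(tt,1)))
E
python3 r6.py
```

```text
[ 1.07  0.26 -1.16  2.25 -0.38  0.14  2.4 ] [-0.01 40.74] [0.58 0.07 0.09] ax 26.8
[-0.   -0.    1.17] [ 1.44  0.06 -1.47  2.19 -0.68  0.37  2.6 ] [-0.01 40.63] [0.58 0.07 0.16] ax 26.8
ax 27
(array([-1.02, -0.54, -0.11]), np.float64(0.0)) [ 1.51  0.16 -1.47  2.24 -0.54  0.36  2.6 ] [ 0.   38.17] [0.55 0.03 0.12] ax 27.2
(array([-1.38, -0.35, -0.  ]), np.float64(-0.0)) [ 1.6   0.26 -1.47  2.32 -0.42  0.34  2.6 ] [ 0.03 35.39] [0.5  0.   0.07] ax 27.4
(array([-1.25,  0.04,  0.03]), np.float64(-0.1)) [ 1.62  0.29 -1.47  2.38 -0.38  0.3   2.6 ] [ 0.05 34.22] [0.47 0.   0.05] ax 27.3
(array([0.65, 0.63, 0.48]), np.float64(-0.0)) [ 1.44  0.21 -1.42  2.3  -0.41  0.33  2.47] [ 0.05 34.22] [0.51 0.04 0.07] ax 27.0
ax 60
(array([-1.02, -0.54, -0.11]), np.float64(4.1)) [ 1.42  0.74 -1.47  2.01  0.19  0.74  2.6 ] [ 0.02 38.27] [0.55 0.04 0.12] ax 59.8
(array([-1.33, -0.38,  0.  ]), np.float64(0.0)) [ 1.53  0.76 -1.47  2.11  0.23  0.74  2.6 ] [ 0.07 35.85] [0.49 0.01 0.08] ax 58.9
(array([-0.98, -0.21, -0.03]), np.float64(0.2)) [ 1.57  0.8  -1.47  2.16  0.28  0.75  2.6 ] [ 0.09 35.13] [0.46 0.01
[... 1035 characters left out ...]
] [-0.03 37.71] [0.45 0.01 0.09] ax -30.4
(array([ 1.  ,  0.51, -0.16]), np.float64(0.1)) [ 0.83  0.21 -1.39  2.3   1.17  0.85 -0.31] [-0.02 37.29] [0.5  0.04 0.09] ax -29.6
ax 90
(array([-1.02, -0.54, -0.11]), np.float64(7.9)) [ 1.08  1.05 -1.47  1.73  0.52  1.14  2.6 ] [ 0.09 33.33] [0.57 0.08 0.09] ax 83.6
(array([-1.6 , -0.99,  0.35]), np.float64(0.8)) [ 1.2   0.94 -1.47  1.88  0.47  1.18  2.6 ] [ 0.17 28.72] [0.48 0.06 0.08] ax 83.9
(array([-0.74, -1.01, -0.03]), np.float64(1.2)) [ 1.2   1.01 -1.47  1.87  0.57  1.27  2.6 ] [ 0.21 27.08] [0.46 0.03 0.05] ax 87.0
(array([0.87, 0.18, 0.4 ]), np.float64(0.5)) [ 1.07  1.06 -1.47  1.71  0.59  1.37  2.6 ] [ 0.22 26.96] [0.51 0.04 0.07] ax 89.8
```

```bash
cat > r7.py <<'E'
from route import *
qa=q
for v in ((.6,.07,.2),(.6,0,.2),(.58,.15,.2)):
 for ax in (-30,-45,-63,-80,-110):
  q=qa; ok=True; S_=[]
  q,d,tt=goto(q,(.579,.073,.16),26.8,4); 
  n=int(max(abs(ax-27)/9,6)); q,d,tt=goto(q,v,ax,n); S_.append((d,round(tt,1),n))
  for P_,n in (((.448,.006,.15),8),((.448,.006,.078),5),((.503,.034,.078),6)):
    q,d,tt=goto(q,P_,ax,n); e=np.linalg.norm(fkj(q)[0]-P_); S_.append((round(e,3),[round(float(x),2) for x in ro(q)]))
  print(v,ax,S_,q.round(2))
E
python3 r7.py
```

```text
(0.6, 0.07, 0.2) -30 [(array([ 0.31, -0.05,  0.69]), np.float64(-9.5), 6), (np.float64(0.0), [-0.0, 39.1]), (np.float64(0.012), [-0.01, 38.35]), (np.float64(0.008), [-0.01, 38.21])] [ 0.84  0.19 -1.39  2.32  1.2   0.82 -0.35]
(0.6, 0.07, 0.2) -45 [(array([ 0.23, -0.04,  0.52]), np.float64(-9.0), 8), (np.float64(0.0), [0.01, 38.95]), (np.float64(0.025), [0.03, 38.39]), (np.float64(0.019), [0.02, 37.49])] [ 0.68  0.3  -1.32  2.25  1.16  1.06 -0.57]
(0.6, 0.07, 0.2) -63 [(array([ 0.19, -0.03,  0.41]), np.float64(-9.0), 10), (np.float64(0.017), [0.06, 38.38]), (np.float64(0.051), [0.1, 36.93]), (np.float64(0.078), [0.15, 35.22])] [ 1.15 -0.5  -1.47  2.25  0.11  0.71  0.02]
(0.6, 0.07, 0.2) -80 [(array([ 0.17, -0.03,  0.37]), np.float64(-9.7), 11), (np.float64(0.046), [0.12, 36.84]), (np.float64(0.071), [0.17, 34.52]), (np.float64(0.093), [0.23, 32.28])] [ 1.19 -0.5  -1.47  2.2   0.06  0.82 -0.19]
(0.6, 0.07, 0.2) -110 [(array([ 0.12, -0.02,  0.27]), np.float64(-9.1), 15), (np.float64(0.088), [0.2, 32.73]), (np.float64(0.096), [0.25, 28.91]), (np.float64(0.11), [0.31, 25.97])] [ 1.28 -0.5
[... 1586 characters left out ...]
15  1.05 -0.57]
(0.58, 0.15, 0.2) -63 [(array([-0.01,  0.77,  0.41]), np.float64(-9.0), 10), (np.float64(0.015), [0.07, 37.96]), (np.float64(0.049), [0.1, 36.62]), (np.float64(0.077), [0.16, 35.0])] [ 1.15 -0.5  -1.47  2.25  0.1   0.7   0.03]
(0.58, 0.15, 0.2) -80 [(array([-0.01,  0.7 ,  0.37]), np.float64(-9.7), 11), (np.float64(0.044), [0.12, 36.28]), (np.float64(0.069), [0.17, 34.1]), (np.float64(0.092), [0.23, 31.96])] [ 1.2  -0.5  -1.47  2.2   0.05  0.82 -0.18]
(0.58, 0.15, 0.2) -110 [(array([-0.01,  0.51,  0.27]), np.float64(-9.1), 15), (np.float64(0.083), [0.21, 32.07]), (np.float64(0.093), [0.26, 28.51]), (np.float64(0.108), [0.31, 25.77])] [ 1.28 -0.5  -1.47  2.14 -0.07  0.95 -0.54]
```

>>> drive_tool:
  series:
    - [[0,0,1.75],0]
    - [[0,0,1.75],0]
    - [[0,0,1.75],0]
    - [[0,0,1.75],0]
    - [[0.3,-1.2,0.7],-9.5]
    - [[0.3,-1.2,0.7],-9.5]
    - [[0.3,-1.2,0.7],-9.5]
    - [[0.3,-1.2,0.7],-9.5]
    - [[0.3,-1.2,0.7],-9.5]
    - [[0.3,-1.2,0.7],-9.5]

```text
time: 30.35
ee_pos: [0.5867, 0.0167, 0.19]
eef_rot: [0.145, 0.93, -0.058, 0.332]
ft_force: [-0.1, 0.2, -0.6]
width: 0.061
grip_force: 0.0
```

```bash
python3 - <<'E'
from route import *
from bench import vision
from h import proj
c=vision.camera('top'); cv2=__import__('cv2'); cv2.imwrite('pics/t2.png',cv2.resize(c['color'][150:310,300:440,::-1],None,fx=3.7,fy=3.7,interpolation=cv2.INTER_CUBIC))
rep(q)
for P_,ax,n in (((.45,.007,.15),-30,10),((.45,.007,.078),-30,5)):
    q,d,tt=goto(q,P_,ax,n); rep(q,(d,round(tt,1)))
for _ in range(3):
    q,d,tt=goto(q,fkj(q)[0]+np.array([.018,.009,0]),-30,2); rep(q)
E
```

```text
[ 1.43 -0.5  -1.47  2.13 -0.41  0.45  1.39] [-0.01 39.34] [0.59 0.02 0.19] ax -18.0
(array([-1.37, -0.1 , -0.4 ]), np.float64(-1.2)) [ 0.79 -0.5  -1.13  2.39  0.17  0.54  0.53] [-0.01 39.34] [0.45 0.01 0.15] ax -30.0
(array([-0.  ,  0.  , -1.44]), np.float64(-0.0)) [ 1.08 -0.41 -1.47  2.42  0.39  0.41  0.26] [-0.02 38.64] [0.46 0.01 0.09] ax -30.2
 [ 1.02 -0.17 -1.47  2.38  0.82  0.55 -0.09] [-0.01 38.54] [0.47 0.02 0.09] ax -29.8
 [ 0.92  0.1  -1.45  2.34  1.11  0.76 -0.29] [-0.01 38.54] [0.49 0.03 0.09] ax -30.0
 [ 0.81  0.21 -1.38  2.29  1.2   0.86 -0.34] [-0.01 38.53] [0.51 0.04 0.09] ax -30.0
```

View pics/t2.png

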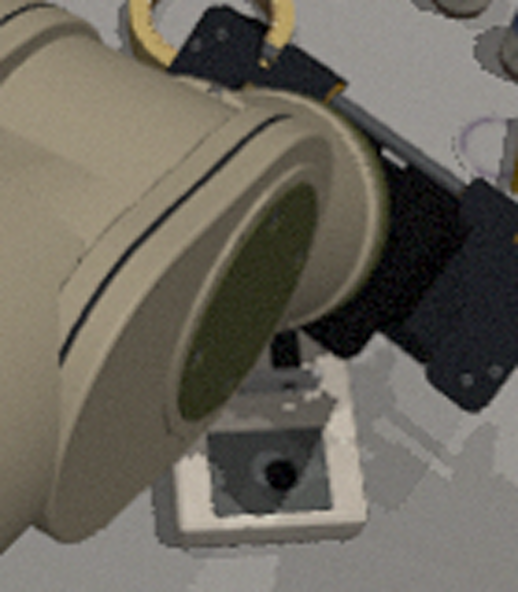

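>>> drive_tool:
  series:
    - [[-1.37,-0.1,-0.4],-1.2]
    - [[-1.37,-0.1,-0.4],-1.2]
    - [[-1.37,-0.1,-0.4],-1.2]
    - [[-1.37,-0.1,-0.4],-1.2]
    - [[-1.37,-0.1,-0.4],-1.2]
    - [[-1.37,-0.1,-0.4],-1.2]
    - [[-1.37,-0.1,-0.4],-1.2]
    - [[-1.37,-0.1,-0.4],-1.2]
    - [[-1.37,-0.1,-0.4],-1.2]
    - [[-1.37,-0.1,-0.4],-1.2]
  hand: 1
  newtons: 10

```text
time: 31.65
ee_pos: [0.4491, 0.007, 0.1497]
eef_rot: [0.239, 0.911, -0.091, 0.323]
ft_force: [-0.3, 0.1, 0.4]
width: 0.0002
grip_force: 0.0
```

```bash
cat > r8.py <<'E'
from route import *
b=np.array([.4817,.0232]); u=np.array([np.cos(np.radians(26.8)),np.sin(np.radians(26.8))]); v=np.array([-u[1],u[0]])
def rel(q): p=fkj(q)[0]; return 'along',round((p[:2]-b)@u*1000,1),'lat',round((p[:2]-b)@v*1000,1),'z',round(p[2],4)
rep(q); print(rel(q)); q0=q
for dx,dy in ((0,0),(-.01,-.005),(-.02,-.01)):
  q=q0
  q=rung(q,[([dx*20,dy*20,-1.4],0)]*5,*PR); rep(q,(dx,dy)); print(rel(q))
E
python3 r8.py
```

```text
[ 0.78 -0.5  -1.12  2.4   0.17  0.54  0.54] [-0.01 39.28] [0.45 0.01 0.15] ax -29.7
('along', np.float64(-36.5), 'lat', np.float64(0.2), 'z', np.float64(0.1496))
(0, 0) [ 1.09 -0.43 -1.47  2.42  0.32  0.39  0.32] [-0.02 38.6 ] [0.46 0.01 0.09] ax -30.0
('along', np.float64(-28.5), 'lat', np.float64(-0.2), 'z', np.float64(0.0872))
(-0.01, -0.005) [ 1.11 -0.48 -1.47  2.42  0.2   0.39  0.43] [-0.03 38.36] [0.45 0.01 0.09] ax -30.3
('along', np.float64(-31.9), 'lat', np.float64(-0.4), 'z', np.float64(0.087))
(-0.02, -0.01) [ 1.1  -0.5  -1.46  2.42  0.14  0.4   0.49] [-0.03 38.07] [0.45 0.01 0.09] ax -30.6
('along', np.float64(-35.7), 'lat', np.float64(-0.7), 'z', np.float64(0.0878))
```

```bash
cat >> r8.py <<'E'
print('----')
for t in (-1,0,1,2,3):
 for d in ((-.2,-.1),(-.35,-.15),(-.5,-.25)):
  q=rung(q0,[([d[0],d[1],-1.4],t)]*7,*PR); a=rel(q); M=fkj(q)[1]
  q=rung(q,[([.5,.25,-.2],0)]*4,*PR); print(t,d,a,np.round(ro(q),2),'fwd',rel(q))
E
python3 r8.py | sed -n '/----/,$p'
```

```text
----
-1 (-0.2, -0.1) ('along', np.float64(-51.1), 'lat', np.float64(0.3), 'z', np.float64(0.0846)) [-0.  37.4] fwd ('along', np.float64(-35.7), 'lat', np.float64(0.1), 'z', np.float64(0.0847))
-1 (-0.35, -0.15) ('along', np.float64(-54.3), 'lat', np.float64(1.7), 'z', np.float64(0.0838)) [-0.01 37.21] fwd ('along', np.float64(-38.6), 'lat', np.float64(1.5), 'z', np.float64(0.0836))
-1 (-0.5, -0.25) ('along', np.float64(-58.0), 'lat', np.float64(0.0), 'z', np.float64(0.0831)) [-0.02 37.  ] fwd ('along', np.float64(-42.1), 'lat', np.float64(-0.2), 'z', np.float64(0.0827))
0 (-0.2, -0.1) ('along', np.float64(-37.8), 'lat', np.float64(0.5), 'z', np.float64(0.0741)) [-0.04 36.85] fwd ('along', np.float64(-15.8), 'lat', np.float64(0.4), 'z', np.float64(0.0665))
0 (-0.35, -0.15) ('along', np.float64(-38.6), 'lat', np.float64(1.1), 'z', np.float64(0.0817)) [-0.02 36.62] fwd ('along', np.float64(-25.0), 'lat', np.float64(1.2), 'z', np.float64(0.0839))
0 (-0.5, -0.25) ('along', np.float64(-42.2), 'lat', np.float64(-1.2), 'z', np.float64(0.0812)) [-0.03 36.48] fwd ('along', np.float64(-28.4), '
[... 1059 characters left out ...]
oat64(-6.9), 'z', np.float64(0.075)) [-0.05 35.35] fwd ('along', np.float64(-1.2), 'lat', np.float64(-6.0), 'z', np.float64(0.0771))
3 (-0.2, -0.1) ('along', np.float64(2.1), 'lat', np.float64(-8.0), 'z', np.float64(0.0729)) [-0.04 35.55] fwd ('along', np.float64(15.9), 'lat', np.float64(-6.7), 'z', np.float64(0.0752))
3 (-0.35, -0.15) ('along', np.float64(-1.6), 'lat', np.float64(-7.1), 'z', np.float64(0.0736)) [-0.04 35.09] fwd ('along', np.float64(11.7), 'lat', np.float64(-5.7), 'z', np.float64(0.076))
3 (-0.5, -0.25) ('along', np.float64(-7.0), 'lat', np.float64(-10.6), 'z', np.float64(0.0772)) [-0.05 34.69] fwd ('along', np.float64(7.9), 'lat', np.float64(-9.4), 'z', np.float64(0.0774))
```

>>> drive_tool:
  series:
    - [[-0.2,-0.1,-1.4],0]
    - [[-0.2,-0.1,-1.4],0]
    - [[-0.2,-0.1,-1.4],0]
    - [[-0.2,-0.1,-1.4],0]
    - [[-0.2,-0.1,-1.4],0]
    - [[-0.2,-0.1,-1.4],0]
    - [[-0.2,-0.1,-1.0],0]
    - [[0,0,0],0]
    - [[0,0,0],0]
    - [[0,0,0],0]

```text
time: 32.9
ee_pos: [0.4541, 0.0084, 0.0862]
eef_rot: [0.243, 0.914, -0.094, 0.31]
ft_force: [0.0, 0.1, 0.0]
width: 0.0004
grip_force: 0.0
```

```bash
cat > r9.py <<'E'
from route import *
b=np.array([.4817,.0232]); u=np.array([np.cos(np.radians(26.8)),np.sin(np.radians(26.8))]); v=np.array([-u[1],u[0]])
def rel(q): p=fkj(q)[0]; return 'along',round((p[:2]-b)@u*1000,1),'lat',round((p[:2]-b)@v*1000,1),'z',round(p[2],4)
rep(q); print(rel(q)); q0=q
for row in (([.62,.31,0],0),([.62,.31,.15],0),([.62,.31,-.15],0)):
  h=[]; rung(q0,[row]*9,*PR,hist=h); print(row,[rel(x)[1::2] for x in h[::2]],ro(h[-1]))
E
python3 r9.py
```

```text
[ 1.12 -0.5  -1.47  2.42  0.11  0.38  0.52] [-0.02 37.87] [0.45 0.01 0.09] ax -30.2
('along', np.float64(-31.5), 'lat', np.float64(-0.7), 'z', np.float64(0.0861))
([0.62, 0.31, 0], 0) [(np.float64(-26.9), np.float64(-0.6), np.float64(0.0889)), (np.float64(-17.6), np.float64(-0.5), np.float64(0.094)), (np.float64(-6.7), np.float64(-0.5), np.float64(0.0973)), (np.float64(6.7), np.float64(-0.6), np.float64(0.0977)), (np.float64(20.5), np.float64(-0.7), np.float64(0.0978))] (np.float64(-0.011301578736161591), np.float64(37.61639400617947))
([0.62, 0.31, 0.15], 0) [(np.float64(-26.3), np.float64(-0.6), np.float64(0.0897)), (np.float64(-16.1), np.float64(-0.6), np.float64(0.0967)), (np.float64(-5.6), np.float64(-0.5), np.float64(0.1033)), (np.float64(6.6), np.float64(-0.6), np.float64(0.108)), (np.float64(20.3), np.float64(-0.6), np.float64(0.1112))] (np.float64(-0.011108895580999242), np.float64(37.63138328861243))
([0.62, 0.31, -0.15], 0) [(np.float64(-27.5), np.float64(-0.6), np.float64(0.088)), (np.float64(-18.8), np.float64(-0.5), np.float64(0.091)), (np.float64(-6.9), np.float64(-0.6), np.float64(0.0902)), (np.float64(6.9), np.float64(-0.6), np.float64(0.0873)), (np.float64(20.7), np.float64(-0.7), np.float64(0.0844))] (np.float64(-0.011358419025985778), np.float64(37.605512123901065))
```

```bash
cat > r10.py <<'E'
from r9 import *
def go(seed):
    rng=np.random.default_rng(seed); out=[]
    for _ in range(200):
        a=rng.uniform(-2,.3); row=([round(a*u[0]+rng.uniform(-.3,.3),1),round(a*u[1]+rng.uniform(-.3,.3),1),round(rng.uniform(-3,-.3),1)],round(rng.uniform(-3,2)))
        h=[]; k=rung(q0,[row]*8,*PR,hist=h)
        for n in (4,6,8):
            R=rel(h[n-1])[1::2]; 
            if any(rel(x)[1]>-26.5 for x in h[:n]): continue
            out.append((max(0,R[2]*1000-76)+max(0,72-R[2]*1000)+.5*abs(R[1])+max(0,-45-R[0]),row,n,R,np.round(ro(h[n-1]),2)))
    return sorted(out,key=lambda o:o[0])[:4]
if __name__=='__main__':
    with Pool(4) as P_: o=sorted(sum(P_.map(go,range(8)),[]),key=lambda o:o[0])
    for x in o[:4]:
        print(*x)
        k=rung(q0,[x[1]]*x[2],*PR)
        for dz in (0,-.1,-.2,-.3):
            h=[]; rung(k,[([.62,.31,dz],0)]*9,*PR,hist=h); print('   ',dz,[tuple(float(y) for y in rel(z)[1::2]) for z in h[::2]])
E
OMP_NUM_THREADS=1 python3 r10.py | grep -v '^ \[\|^((\|^(\[\|^(.along'
```

```text
0.05 ([np.float64(-0.0), np.float64(0.0), -2.5], 0) 4 (np.float64(-40.2), np.float64(0.1), np.float64(0.0726)) [-0.01 34.24]
    0 [(-35.6, 0.3, 0.0754), (-26.5, 0.6, 0.0807), (-16.4, 0.8, 0.0848), (-3.8, 0.8, 0.0861), (10.0, 0.7, 0.0862)]
    -0.1 [(-36.0, 0.3, 0.0748), (-27.4, 0.7, 0.0788), (-17.1, 0.8, 0.0807), (-3.7, 0.7, 0.0792), (10.1, 0.7, 0.0773)]
    -0.2 [(-36.4, 0.3, 0.0743), (-28.3, 0.7, 0.0769), (-17.3, 0.8, 0.0761), (-3.5, 0.7, 0.0723), (10.3, 0.7, 0.0683)]
    -0.3 [(-36.8, 0.4, 0.0738), (-29.1, 0.7, 0.0748), (-17.2, 0.8, 0.0712), (-3.4, 0.7, 0.0653), (10.4, 0.6, 0.0594)]
0.15 ([np.float64(-1.2), np.float64(-0.5), -1.0], 1) 4 (np.float64(-41.3), np.float64(-0.3), np.float64(0.0735)) [-0.06 34.98]
    0 [(-36.2, -0.3, 0.0757), (-24.5, -0.2, 0.0781), (-10.8, -0.3, 0.0784), (3.0, -0.4, 0.0785), (16.8, -0.4, 0.0785)]
    -0.1 [(-36.5, -0.3, 0.075), (-24.6, -0.3, 0.0753), (-10.8, -0.3, 0.0735), (3.0, -0.4, 0.0715), (16.8, -0.4, 0.0696)]
    -0.2 [(-36.7, -0.2, 0.0743), (-24.6, -0.3, 0.0724), (-10.8, -0.3, 0.0685), (3.0, -0.4, 0.0646), (16.8, -0.5, 0.0607)]
    -0.3 [(-36.9,
[... 607 characters left out ...]
9.7, -0.5, 0.0738), (-31.8, -0.2, 0.0747), (-19.5, -0.2, 0.0706), (-5.7, -0.3, 0.0647), (8.1, -0.3, 0.0587)]
0.5 ([np.float64(-0.3), np.float64(-0.1), -1.7], 0) 4 (np.float64(-41.0), np.float64(1.0), np.float64(0.0755)) [-0.02 35.09]
    0 [(-36.4, 1.1, 0.0782), (-27.1, 1.3, 0.0834), (-16.6, 1.3, 0.087), (-3.4, 1.3, 0.0878), (10.4, 1.2, 0.0879)]
    -0.1 [(-36.7, 1.1, 0.0777), (-28.0, 1.3, 0.0815), (-16.9, 1.3, 0.0826), (-3.2, 1.3, 0.0808), (10.5, 1.2, 0.0789)]
    -0.2 [(-37.1, 1.1, 0.0771), (-28.8, 1.3, 0.0794), (-16.9, 1.3, 0.0778), (-3.1, 1.3, 0.0739), (10.7, 1.2, 0.0699)]
    -0.3 [(-37.5, 1.1, 0.0766), (-29.4, 1.3, 0.0773), (-16.9, 1.3, 0.0729), (-3.0, 1.2, 0.0669), (10.8, 1.2, 0.061)]
```

>>> drive_tool:
  series:
    - [[-1.2,-0.5,-1],1]
    - [[-1.2,-0.5,-1],1]
    - [[-1.2,-0.5,-1],1]
    - [[-1.2,-0.5,-1],1]
    - [[0,0,0],0]
    - [[0,0,0],0]
    - [[0,0,0],0]
    - [[0,0,0],0]
    - [[0,0,0],0]
    - [[0,0,0],0]

```text
time: 34.15
ee_pos: [0.4512, 0.0063, 0.0746]
eef_rot: [0.219, 0.926, -0.095, 0.292]
ft_force: [0.5, 0.6, -0.3]
width: 0.0005
grip_force: 0.0
```

```bash
python3 r9.py
```

```text
[ 1.1  -0.31 -1.47  2.42  0.49  0.43  0.27] [-0.05 35.71] [0.45 0.01 0.07] ax -27.5
('along', np.float64(-35.0), 'lat', np.float64(-1.3), 'z', np.float64(0.0745))
([0.62, 0.31, 0], 0) [(np.float64(-29.2), np.float64(-1.3), np.float64(0.0758)), (np.float64(-15.8), np.float64(-1.4), np.float64(0.0764)), (np.float64(-2.0), np.float64(-1.4), np.float64(0.0765)), (np.float64(11.8), np.float64(-1.5), np.float64(0.0766)), (np.float64(25.5), np.float64(-1.6), np.float64(0.0767))] (np.float64(-0.04662171100800833), np.float64(35.6576473240668))
([0.62, 0.31, 0.15], 0) [(np.float64(-29.0), np.float64(-1.3), np.float64(0.077)), (np.float64(-15.8), np.float64(-1.4), np.float64(0.0808)), (np.float64(-2.0), np.float64(-1.4), np.float64(0.0839)), (np.float64(11.8), np.float64(-1.5), np.float64(0.087)), (np.float64(25.6), np.float64(-1.6), np.float64(0.09))] (np.float64(-0.04670260813155011), np.float64(35.662775617748615))
([0.62, 0.31, -0.15], 0) [(np.float64(-29.3), np.float64(-1.3), np.float64(0.0745)), (np.float64(-15.8), np.float64(-1.4), np.float64(0.0719)), (np.float64(-2.0), np.float64(-1.4), np.float64(0.069)), (np.float64(11.8), np.float64(-1.5), np.float64(0.0661)), (np.float64(25.6), np.float64(-1.6), np.float64(0.0631))] (np.float64(-0.046657310439889445), np.float64(35.657828537734936))
```

>>> drive_tool:
  series:
    - [[0.62,0.31,0],0]
    - [[0.62,0.31,0],0]
    - [[0.62,0.31,0],0]
    - [[0.62,0.31,0],0]
    - [[0.62,0.31,0],0]
    - [[0.62,0.31,0],0]
    - [[0.4,0.2,0],0]
    - [[0,0,0],0]
    - [[0,0,0],0]
    - [[0,0,0],0]

```text
time: 35.4
ee_pos: [0.4908, 0.0265, 0.0745]
eef_rot: [0.219, 0.927, -0.095, 0.29]
ft_force: [-0.6, -1.2, -0.5]
width: 0.0004
grip_force: 0.7
```

```bash
python3 r9.py | head -2; python3 w.py w4; python3 -c "
from bench import r; s=r.read_state(); print(s['ft_force'],s['torque'])"
```

```text
[ 0.85  0.2  -1.38  2.32  1.14  0.81 -0.23] [-0.05 35.58] [0.49 0.03 0.07] ax -27.5
('along', np.float64(9.3), 'lat', np.float64(-1.3), 'z', np.float64(0.0743))
[-0.56743485 -0.77636993 -1.77574264] [ 0.23300326  0.90468331 -0.17863552]
```

>>> drive_tool:
  series:
    - [[0.2,0.1,0],0]
    - [[0.2,0.1,0],0]
    - [[0.1,0.05,0],0]
    - [[0,0,0],0]
    - [[0,0,0],0]
    - [[0,0,0],0]
    - [[0,0,0],0]
    - [[0,0,0],0]
    - [[0,0,0],0]
    - [[0,0,0],0]

```text
time: 36.7
ee_pos: [0.4959, 0.0292, 0.0744]
eef_rot: [0.219, 0.927, -0.095, 0.29]
ft_force: [-0.9, -2.7, -0.8]
width: 0.0003
grip_force: 1.1
```

```bash
python3 r9.py | head -2
```

```text
[ 0.83  0.22 -1.36  2.3   1.16  0.83 -0.24] [-0.05 35.57] [0.5  0.03 0.07] ax -27.5
('along', np.float64(15.1), 'lat', np.float64(-1.3), 'z', np.float64(0.0742))
```

>>> drive_tool:
  series:
    - [[0.15,0.07,0],0]
    - [[0.15,0.07,0],0]
    - [[0.1,0.05,0],0]
    - [[0,0,0],0]
    - [[0,0,0],0]
    - [[0,0,0],0]
    - [[0,0,0],0]
    - [[0,0,0],0]
    - [[0,0,0],0]
    - [[0,0,0],0]

```text
time: 37.95
ee_pos: [0.4984, 0.0288, 0.0736]
eef_rot: [0.22, 0.927, -0.097, 0.289]
ft_force: [-10.3, -7.7, 3.7]
width: 0.0003
grip_force: 5.9
```

>>> drive_tool:
  series:
    - [[-0.4,-0.2,0],0]
    - [[-0.6,-0.3,0],0]
    - [[-0.6,-0.3,0],0]
    - [[0,0,1.5],0]
    - [[0,0,2],0]
    - [[0,0,3],0]
    - [[0,0,3],0]
    - [[0,0,3],0]
    - [[0,0,3],0]
    - [[0,0,3],0]

```text
time: 39.2
ee_pos: [0.484, 0.0239, 0.2606]
eef_rot: [0.218, 0.927, -0.095, 0.291]
ft_force: [1.5, -0.2, -0.1]
width: 0.0009
grip_force: 0.0
```

>>> drive_tool:
  series:
    - [[0,-3,3],0]
    - [[0,-3,3],0]
    - [[0,-4,3],0]
    - [[0,-4,3],0]
    - [[0,-4,2],0]
    - [[0,-4,0],0]
    - [[0,-4,0],0]
    - [[0,-4,0],0]
    - [[0,0,0],0]
    - [[0,0,0],0]

```text
time: 40.45
ee_pos: [0.4842, -0.276, 0.3995]
eef_rot: [0.218, 0.927, -0.095, 0.291]
ft_force: [0.2, 1.1, 1.0]
width: 0.0003
grip_force: 0.0
```

```bash
python3 - <<'E'
from bench import r,vision; import cv2,numpy as np
a=vision.camera('top')['color'][150:310,150:410,::-1]; b=vision.camera('scene')['color'][150:300,230:430,::-1]
a=cv2.resize(a,(780,480)); b=cv2.resize(b,(780,585))
cv2.imwrite('pics/f.png',np.hstack([cv2.resize(a[:,330:],(420,448)),cv2.resize(b,(380,285)).copy() if 0 else cv2.copyMakeBorder(cv2.resize(b[:,0:],(380,285)),0,163,0,0,cv2.BORDER_CONSTANT)])); print(r.read_state()['ft_force'],r.read_state()['time'])
E
```

```text
[ 0.60726112 -0.41985964  0.31475787] 40.55
```

View pics/f.png

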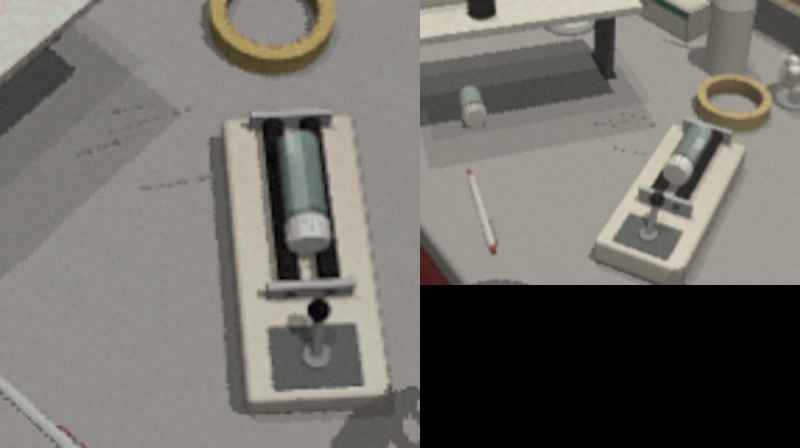

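```bash
python3 -c "
from bench import r; print(r.close_job())"
```

```text
the job is handed in; nothing more can be done
None
```

The job is handed in at about 40.5 s: the final picture shows the long vial lying in the valley between the plates and released, the switch flipped to its end stop towards the rollers (force jumped to 13 N), and the short vial still in place. The drive tool offers no tilt, so I got the roughly 40° tilt by pushing against out-of-reach poses; one brief wrist-force reading of about 27 N, cause unknown, appeared while lifting the vial out and then cleared.

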